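Set up the specimen mixer for a batch

TASK

Set up the specimen mixer: first slide its orange transport lock all the way to the end stop at the green mark, then stand each of the specimen cups (yellow or white lids) waiting at the front right of the worktop upright in a cup place of its own on the deck, and fit the loose selector arm (metal hub, blue bar) fully home on the splined shaft. Only when all that is done, swing the arm clockwise to its end stop, pointing to the front of the mixer, to start the run. Leave the cup behind the blue slide box, the black-lidded jar, the timer, the petri dish and the small blue box where they are.

Things in the scene. Friction and masses are not known exactly. Their poses are not given: they have to be found in the camera images.
- mixer: specimen mixer, a white flat machine fixed on the worktop, 200 mm deep (its x), 310 mm wide (its y from -160 to +150), deck 40 mm high; origin on the worktop under its middle; -x is its front, with a blue stripe. Left part (+y): bright metal deck with four cup places. Right part (-y): grey panel with the transport lock and the splined shaft
- lock (a joint): travel of the orange transport lock along the mixer's +y, from the red mark (0) to the end stop at the green mark (0.050 m); starts at 0 to 0.014; stays where left, about 1.5 N of friction
- lock_grip (a point): centre of the top of the lock's orange grip fin, 72 mm above the worktop; the fin is 12 mm thick (mixer x), 30 mm long (mixer y) and rises 25 mm above its black slide plate; moves with the lock
- shaft (a joint): turn of the splined shaft, rad, growing clockwise seen from above; starts at 0 to 0.6, end stop at 1.5, where the fitted arm points to the mixer's front over the green tick on the panel; at 0 it would point to the mixer's right (-y). Friction about 0.12 N m, stays where left
- shaft_seat (a point): centre of the top face of the shaft's dark collar (44 mm in diameter, 54 mm above the worktop), on the shaft's axis, where the underside of the arm's hub comes to rest; z up; x points along the shaft's wide master rib and turns with the shaft
- shaft_top (a point): centre of the steel shaft's top, 19 mm above the seat, axes as there. The shaft is a cross of four ribs reaching 12 mm from the axis: three ribs 5 mm wide, the master rib (red dot) 12 mm wide; the uppermost 3 mm are about 1.2 mm smaller all round as a lead-in
- selector_arm: loose selector arm, 0.10 to 0.16 kg, at first flat on the worktop: heavy square metal hub 36 x 36 x 26 mm high with a through hole shaped like the shaft's cross, 1.2 mm clearance each side, wide slot (red dot) towards the blue bar. Origin on the hole's axis at the underside; x along the bar, z up. It goes on only with x along the master rib, then turns the shaft (0.1 rad of play each way)
- bar_top (a point): point on the top of the arm's blue bar, 48 mm from the hole's axis, 26 mm above the arm's underside, axes as the arm's. The bar is 16 mm wide, 18 mm high, runs from 18 to 82 mm from the axis and ends in a black round boss, 24 mm in diameter, 26 mm high, centred 84 mm from the axis. The arm balances about 12 mm from the axis, so it is best held by the hub
- cup_1: specimen cup, a clear round jar with a yellow screw lid (lid fixed on), 58 mm in diameter, 75 mm high, 0.13 to 0.25 kg; origin at the centre of its underside, z up. Starts on the worktop; may be absent
- nest1 (a point): cup place 1 of four: point on the mixer's deck (40 mm above the worktop) at the centre of a round blue pad with a dark rim; axes as the mixer's. Four black posts, 28 mm high and 9 mm thick, stand round it on the diagonals and leave a circle of 66 mm free for a 58 mm cup. The places stand 100 mm apart in a square
- cup_2: specimen cup, a clear round jar with a white screw lid (lid fixed on), 58 mm in diameter, 75 mm high, 0.13 to 0.25 kg; origin at the centre of its underside, z up. Starts on the worktop; may be absent
- nest2 (a point): cup place 2 of four: point on the mixer's deck (40 mm above the worktop) at the centre of a round blue pad with a dark rim; axes as the mixer's. Four black posts, 28 mm high and 9 mm thick, stand round it on the diagonals and leave a circle of 66 mm free for a 58 mm cup. The places stand 100 mm apart in a square
- cup_3: specimen cup, a clear round jar with a yellow screw lid (lid fixed on), 58 mm in diameter, 75 mm high, 0.13 to 0.25 kg; origin at the centre of its underside, z up. Starts on the worktop; may be absent
- nest3 (a point): cup place 3 of four: point on the mixer's deck (40 mm above the worktop) at the centre of a round blue pad with a dark rim; axes as the mixer's. Four black posts, 28 mm high and 9 mm thick, stand round it on the diagonals and leave a circle of 66 mm free for a 58 mm cup. The places stand 100 mm apart in a square
- cup_4: specimen cup, a clear round jar with a white screw lid (lid fixed on), 58 mm in diameter, 75 mm high, 0.13 to 0.25 kg; origin at the centre of its underside, z up. Starts on the worktop; may be absent
- nest4 (a point): cup place 4 of four: point on the mixer's deck (40 mm above the worktop) at the centre of a round blue pad with a dark rim; axes as the mixer's. Four black posts, 28 mm high and 9 mm thick, stand round it on the diagonals and leave a circle of 66 mm free for a 58 mm cup. The places stand 100 mm apart in a square
- black_lid_jar: bystander: taller stain jar with a black lid, 58 mm in diameter, 97 mm high, behind the cups; not a specimen cup; origin at the centre of its underside
- bench_timer_1: bystander: white bench timer lying flat, 66 x 62 x 20 mm; origin at the centre of its underside
- petri: bystander: round petri dish, 62 mm in diameter, 15 mm high; origin at the centre of its underside
- box_blue: bystander: small blue coverslip box, 34 x 34 x 22 mm; origin at the centre of its underside

How it is judged (in metres and radians):
On the way, in this order (a step that is already met when the one before it is completed fails the run):
1. the transport lock is slid to its end stop while the cups and the arm still lie on the worktop (value of joint lock above 0.047 m and height (world z) of each of selector_arm, cup_1, cup_2, cup_3, cup_4 below 0.03 m), for 0.2 s.
2. every cup stands in a place of its own and the arm is fully home on the shaft, not yet swung (value of joint lock above 0.047 m and ((horizontal distance between cup_1 and nest1 below 0.008 m and z of cup_1 in the frame of nest1 below 0.004 m) or (horizontal distance between cup_1 and nest2 below 0.008 m and z of cup_1 in the frame of nest2 below 0.004 m) or (horizontal distance between cup_1 and nest3 below 0.008 m and z of cup_1 in the frame of nest3 below 0.004 m) or (horizontal distance between cup_1 and nest4 below 0.008 m and z of cup_1 in the frame of nest4 below 0.004 m)) and angle between each of cup_1, cup_2, cup_3, cup_4's own z axis and vertical below 0.09 rad and linear speed of each of cup_1, cup_2, cup_3, cup_4 below 0.05 m/s and ((horizontal distance between cup_2 and nest1 below 0.008 m and z of cup_2 in the frame of nest1 below 0.004 m) or (horizontal distance between cup_2 and nest2 below 0.008 m and z of cup_2 in the frame of nest2 below 0.004 m) or (horizontal distance between cup_2 and nest3 below 0.008 m and z of cup_2 in the frame of nest3 below 0.004 m) or (horizontal distance between cup_2 and nest4 below 0.008 m and z of cup_2 in the frame of nest4 below 0.004 m)) and ((horizontal distance between cup_3 and nest1 below 0.008 m and z of cup_3 in the frame of nest1 below 0.004 m) or (horizontal distance between cup_3 and nest2 below 0.008 m and z of cup_3 in the frame of nest2 below 0.004 m) or (horizontal distance between cup_3 and nest3 below 0.008 m and z of cup_3 in the frame of nest3 below 0.004 m) or (horizontal distance between cup_3 and nest4 below 0.008 m and z of cup_3 in the frame of nest4 below 0.004 m)) and ((horizontal distance between cup_4 and nest1 below 0.008 m and z of cup_4 in the frame of nest1 below 0.004 m) or (horizontal distance between cup_4 and nest2 below 0.008 m and z of cup_4 in the frame of nest2 below 0.004 m) or (horizontal distance between cup_4 and nest3 below 0.008 m and z of cup_4 in the frame of nest3 below 0.004 m) or (horizontal distance between cup_4 and nest4 below 0.008 m and z of cup_4 in the frame of nest4 below 0.004 m)) and horizontal distance between selector_arm and shaft_seat below 0.004 m and z of selector_arm in the frame of shaft_seat between -0.003 and 0.003 m and angle between selector_arm's own z axis and vertical below 0.08 rad and angle between the x axis of selector_arm and the x axis of shaft_seat, either way round below 0.3 rad and value of joint shaft below 1.1 rad), for 0.2 s.
3. the fitted arm is swung to its end stop (horizontal distance between selector_arm and shaft_seat below 0.004 m and z of selector_arm in the frame of shaft_seat between -0.003 and 0.003 m and angle between selector_arm's own z axis and vertical below 0.08 rad and angle between the x axis of selector_arm and the x axis of shaft_seat, either way round below 0.3 rad and value of joint shaft above 1.42 rad), for 0.2 s.
At the end, for the whole second after the job is handed in: Lock within 3 mm of its end stop; each cup present upright (0.09 rad) on the deck, within 8 mm of the centre of a cup place; arm on the shaft collar (3 mm in height, 4 mm sideways, 0.08 rad tilt) and shaft beyond 1.42 rad; all released and at rest (all of step 3 and value of joint lock above 0.047 m and ((horizontal distance between cup_1 and nest1 below 0.008 m and z of cup_1 in the frame of nest1 below 0.004 m) or (horizontal distance between cup_1 and nest2 below 0.008 m and z of cup_1 in the frame of nest2 below 0.004 m) or (horizontal distance between cup_1 and nest3 below 0.008 m and z of cup_1 in the frame of nest3 below 0.004 m) or (horizontal distance between cup_1 and nest4 below 0.008 m and z of cup_1 in the frame of nest4 below 0.004 m)) and angle between each of cup_1, cup_2, cup_3, cup_4's own z axis and vertical below 0.09 rad and linear speed of each of cup_1, cup_2, cup_3, cup_4 below 0.05 m/s and ((horizontal distance between cup_2 and nest1 below 0.008 m and z of cup_2 in the frame of nest1 below 0.004 m) or (horizontal distance between cup_2 and nest2 below 0.008 m and z of cup_2 in the frame of nest2 below 0.004 m) or (horizontal distance between cup_2 and nest3 below 0.008 m and z of cup_2 in the frame of nest3 below 0.004 m) or (horizontal distance between cup_2 and nest4 below 0.008 m and z of cup_2 in the frame of nest4 below 0.004 m)) and ((horizontal distance between cup_3 and nest1 below 0.008 m and z of cup_3 in the frame of nest1 below 0.004 m) or (horizontal distance between cup_3 and nest2 below 0.008 m and z of cup_3 in the frame of nest2 below 0.004 m) or (horizontal distance between cup_3 and nest3 below 0.008 m and z of cup_3 in the frame of nest3 below 0.004 m) or (horizontal distance between cup_3 and nest4 below 0.008 m and z of cup_3 in the frame of nest4 below 0.004 m)) and ((horizontal distance between cup_4 and nest1 below 0.008 m and z of cup_4 in the frame of nest1 below 0.004 m) or (horizontal distance between cup_4 and nest2 below 0.008 m and z of cup_4 in the frame of nest2 below 0.004 m) or (horizontal distance between cup_4 and nest3 below 0.008 m and z of cup_4 in the frame of nest3 below 0.004 m) or (horizontal distance between cup_4 and nest4 below 0.008 m and z of cup_4 in the frame of nest4 below 0.004 m)) and velocity of joint shaft below 0.05 rad/s and linear speed of selector_arm below 0.03 m/s); the robot touches nothing.
It fails at once if a bystander is shoved more than 4 cm (black_lid_jar) (distance of black_lid_jar from where it was at the start of the episode above 0.04 m).
It fails at once if a bystander is shoved more than 4 cm (bench_timer_1) (distance of bench_timer_1 from where it was at the start of the episode above 0.04 m).
It fails at once if a bystander is shoved more than 4 cm (petri) (distance of petri from where it was at the start of the episode above 0.04 m).
It fails at once if a bystander is shoved more than 4 cm (box_blue) (distance of box_blue from where it was at the start of the episode above 0.04 m).
Of cup_1, cup_2, cup_3, cup_4 only 3 to 4 are there at a start; the rules pass over those that are not, and their reading is None.
At some moment in a run one of selector_arm, cup_1, cup_2, cup_3, cup_4 may be knocked a few centimetres aside while the robot is not near it.
It also fails if it takes over 208 s, if anything falls off the work surface, if the arm or the gripper's body presses on something with over 40 N, if the wrist force passes 120 N, or if a joint passes its speed limit or range.

ROBOT

A 6-joint arm with a two-finger parallel gripper is mounted at the origin on a cart in front of the work surface, level with it; the furniture and walls round the work are solid. World frame = base frame: x ahead of the robot, y to its left, z up, the work surface at z = 0. Lengths are in m, angles in degrees, forces in N, time in s.
With the tool pointing down it reaches from about 0.375 to 0.9 m from the base axis. Payload 3.1 kg.
Tool frame: the origin (TCP) lies midway between the tips of the shut fingers; the grasp point (between the pads) lies 19 mm behind it; x points along the fingers, z is the direction in which the jaws open and shut, and the axes are right-handed (so a half turn about x gives the same grasp; the last joint's range is limited). The gripper opens to 87 mm and grips with 3 to 60 N. Pads are 19 mm wide; open, the fingers measure 117 mm over their backs; the gripper's body (75 mm by 190 mm) begins 51 mm behind the grasp point.
Start: joints at [-75.946, 30.224, 82.088, -0, 67.689, -10.227], TCP at [0.257, -0.57, 0.223] pointing down, gripper open.
Joint ranges: [-176.69, 176.69], [-43.24, 126.21], [12.49, 139.97], [-82, 262], [0, 151.66], [-163.58, 163.58]. Speed limits (degrees/s): [159.86, 159.86, 180, 180, 180, 180].

INTERFACE

Orientations are given as a 3x3 rotation matrix whose columns are the frame's x, y, z axes.
In Python, from rig import * gives the robot as it stands.
- The arm moves only by the tool play_rows, never from a script. Its argument "rows" is a list that holds one entry, the list of rows, each a list of 7 numbers: the shift along the tool's x, y, z in m, then the turn, a rotation vector about the tool's x, y, z in degrees, then the finger opening in m, from 0 to 0.087. A call has 1 to 12 rows; each row is the pose to reach, as a shift and turn from the pose commanded when the call began, along the tool's axes at that moment; what a row does not reach only later rows make up. A row lasts 1/10 s, in which the tool goes at most 50 mm and 8.59 degrees, less where a joint would pass 70% of its speed; a pose out of reach is approached as far as the arm can. A call with a gripper value outside its range is refused whole. The fingers move at their own pace and stop on an object; the grip force is fixed at half the most. Time passes only in rows, so rows that repeat a pose let the fingers close. It gives the time, the measured TCP pose, the force and the opening at its end, in the units of the state.
- read_state(): the state, without advancing time (a new reading comes with each control period).
- capture(name): name is "scene" or "top" or "wrist"; returns a dict with "pixels" (480x640x3 uint8, red, green, blue), "intrinsics" (3x3 intrinsics, pixels), "rvec" (rotation vector, rad) and "tvec" (3), from world to camera coordinates, as OpenCV has them. Camera axes: x right, y down, z forward; pixel columns grow to the right and rows downward; lengths in m; the calibration is good to about 2 mm. A picture is of the moment at which its call begins. There is no depth.
- hand_in(): hands the job in, once; it reports no verdict.
Trained networks look in the newest picture that a camera, given by its name, has taken for a name from the list of things; names that differ only in an ending like _2 or _b are one class to them, and where a whole thing is asked for, a point or a joint stands for the part that bears it (a point fixed in the world has none). Each returns a list of dicts, best first, with "p" (0 to 1); they miss things now and then, are a little off and sometimes report something else, mostly with a low value. They report only what shows in the picture. A call takes as long as a camera call.
- trace(camera, target): "mask" (480x640 bool, what is visible of it) and "at" ([column, row] in pixels, amid what is visible of it).
The state is a dict: "time_s": time; "joint_positions": joint angles; "qvel": joint speeds; "tau": joint torques, N m; "position": TCP position; "tcp_rot": TCP orientation; "force": force on the tool from outside, world axes, zero at the start; "moment": the same for the moment, N m; "opening": opening from 0.0 (shut) to 1.0 (fully open).
Only numpy, scipy, OpenCV 4.12 (cv2) and the standard library are available. Lean on these libraries where they do the work, as an engineer would, in place of code of your own. Each camera call takes 0.05 s, during which the arm holds its last target.

## Working session

There is one attempt and no reset: what is moved stays moved. The work goes in short steps, Python scripts to look and compute and a tool call to move; the robot and the scene stay as the last step left them, time stands still between calls to the robot, and variables do not carry over. Pictures are saved under pics/ and viewed, and the job is handed in when it is done.

Besides the shell and the picture viewer there is one more tool, called in YAML: its name, and indented under it one key for each argument. play_rows: Moves the arm, as the interface text tells. Its arguments: {"type":"object","properties":{"rows":{"type":"array"}},"required":["rows"]}

```bash
ls; mkdir -p pics; cat > h.py <<'E'
import numpy as np, cv2
from rig import *
def save(cam,fn):
    c=capture(cam); cv2.imwrite('pics/'+fn,cv2.cvtColor(c['pixels'],cv2.COLOR_RGB2BGR)); return c
def ray(c,uv,z):
    """world point at height z on pixel"""
    K=np.array(c['intrinsics']);R=cv2.Rodrigues(np.array(c['rvec'],float))[0];t=np.array(c['tvec'],float).ravel()
    C=-R.T@t; d=R.T@np.linalg.inv(K)@np.array([uv[0],uv[1],1.]); return C+d*(z-C[2])/d[2]
def proj(c,P):
    return cv2.projectPoints(np.array(P,float).reshape(-1,3),np.array(c['rvec'],float),np.array(c['tvec'],float),np.array(c['intrinsics'],float),None)[0].reshape(-1,2)
E
python3 - <<'E'
from h import *
s=read_state();print({k:np.round(s[k],3).tolist() for k in s})
for n in("scene","top","wrist"):
    c=save(n,n+'0.png');R=cv2.Rodrigues(np.array(c['rvec']))[0];print(n,-R.T@np.array(c['tvec']).ravel(),R[2])
E
```

```text
pics
{'time_s': 0.0, 'joint_positions': [-75.946, 30.279, 82.155, -0.002, 67.689, -10.228], 'qvel': [-0.055, -0.025, -0.042, 0.02, 0.025, -0.033], 'tau': [0.001, -44.004, -17.659, 0.064, 0.058, -0.0], 'position': [0.257, -0.569, 0.222], 'tcp_rot': [[-0.001, 0.912, 0.411], [0.002, 0.411, -0.912], [-1.0, 0.0, -0.002]], 'force': [-0.132, -0.445, 0.256], 'moment': [0.019, -0.027, -0.062], 'opening': 0.995}
scene [-0.18597416  0.57629006  1.08492159] [ 0.56720303 -0.38343006 -0.7288773 ]
top [0.39039986 0.00858339 1.66371954] [ 0.11813829  0.00517766 -0.99298365]
wrist [ 0.31622216 -0.5430097   0.38404559] [-0.21879573 -0.09813165 -0.97082367]
```

View pics/scene0.png

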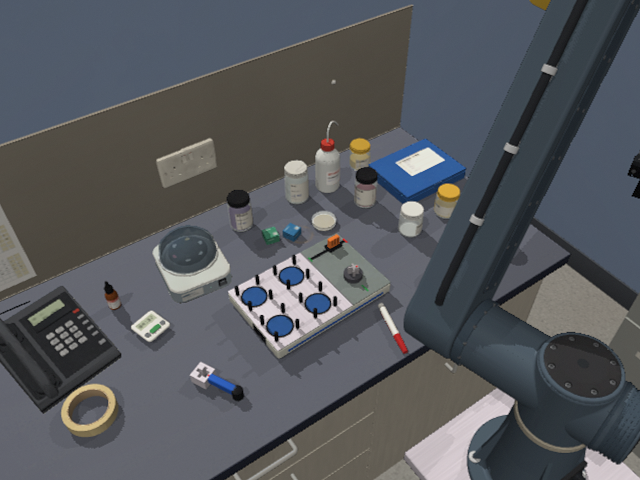

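View pics/top0.png

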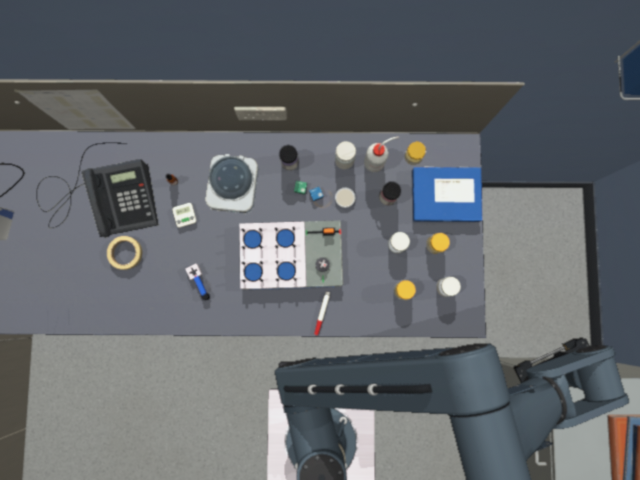

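View pics/wrist0.png

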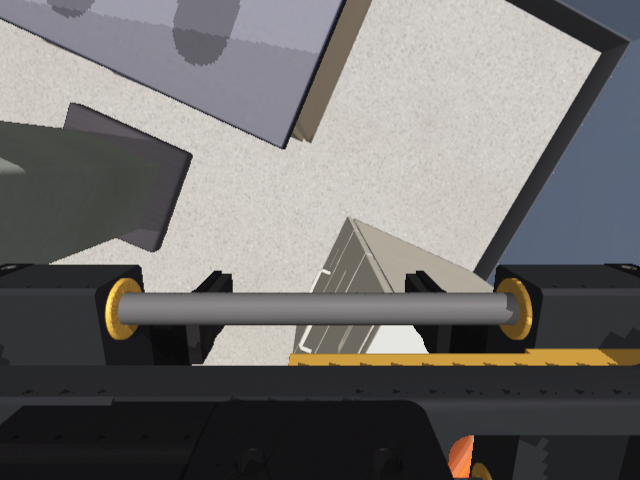

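The top view shows the four cups at (400,242), (440,243), (405,290) and (450,287). The lock is at (330,231), the shaft at (323,265), and the loose arm's hub at about (193,272) with its bar toward (205,297).

```bash
python3 - <<'E'
from h import *
for cam in("top","scene"):
    c=save(cam,cam+'1.png')
    for n,z in[("lock_grip",.06),("selector_arm",.02),("cup_1",.07),("cup_2",.07),("bar_top",.02),("shaft_top",.06),("shaft_seat",.054),("nest1",.04),("mixer",.04),("black_lid_jar",.09),("bench_timer_1",.02),("petri",.015),("box_blue",.02)]:
        for d in trace(cam,n)[:5]:
            print(cam,n,round(d['p'],2),np.round(d['at'],1),np.round(ray(c,d['at'],z),3), d['mask'].sum())
    if cam=='top':
        px=c['pixels'];cr=px[200:320,170:490]
        for nm,(x,y,w,h) in dict(a=(175,200,180,135),b=(340,180,160,130)).items():
            o=cv2.resize(px[y:y+h,x:x+w],None,fx=4.4,fy=4.4,interpolation=cv2.INTER_CUBIC)
            cv2.imwrite(f'pics/top1{nm}.png',cv2.cvtColor(o,cv2.COLOR_RGB2BGR))
    else:
        px=c['pixels'];x,y,w,h=180,220,220,200
        o=cv2.resize(px[y:y+h,x:x+w],None,fx=3,fy=3,interpolation=cv2.INTER_CUBIC)
        cv2.imwrite(f'pics/scene1a.png',cv2.cvtColor(o,cv2.COLOR_RGB2BGR))
E
```

```text
top lock_grip 0.62 [328.7 230. ] [ 0.626 -0.018  0.06 ] 100
top selector_arm 0.61 [198.9 282.7] [0.467 0.376 0.02 ] 288
top cup_1 0.83 [396.7 240.3] [ 0.595 -0.221  0.07 ] 324
top cup_1 0.72 [403.2 290.8] [ 0.445 -0.239  0.07 ] 313
top cup_1 0.69 [448. 286.] [ 0.46  -0.371  0.07 ] 374
top cup_1 0.55 [435.9 242.5] [ 0.589 -0.338  0.07 ] 356
top cup_2 0.83 [396.7 240.3] [ 0.595 -0.221  0.07 ] 324
top cup_2 0.72 [403.2 290.8] [ 0.445 -0.239  0.07 ] 313
top cup_2 0.69 [448. 286.] [ 0.46  -0.371  0.07 ] 374
top cup_2 0.55 [435.9 242.5] [ 0.589 -0.338  0.07 ] 356
top bar_top 0.85 [198.  279.1] [0.478 0.379 0.02 ] 263
top shaft_top 0.69 [320.1 264.6] [0.522 0.007 0.06 ] 136
top shaft_seat 0.44 [322.9 264.6] [ 0.522 -0.002  0.054] 133
top nest1 0.8 [291.4 251.7] [0.562 0.094 0.04 ] 6742
top nest1 0.68 [329.8 230.6] [ 0.627 -0.022  0.04 ] 100
top mixer 0.58 [290.6 252.6] [0.559 0.097 0.04 ] 6639
top black_lid_jar 0.82 [386.6 192.8] [ 0.735 -0.19   0.09 ] 398
top petri 0.72 [342.9 197.2] [ 0.736 -0.063  0.015] 306
top petri 0.59 [404.2 289.6] [ 0.451 -0.25   0.015] 325
top box_blue 0.65 [314.6
[... 524 characters left out ...]
 [212.  379.7] [0.482 0.385 0.02 ] 900
scene shaft_top 0.69 [354.6 274.4] [0.517 0.003 0.06 ] 299
scene shaft_top 0.63 [309.3 292.1] [0.532 0.115 0.06 ] 10685
scene shaft_top 0.52 [363.7 187.7] [ 0.74  -0.193  0.06 ] 851
scene shaft_seat 0.84 [354.5 272.5] [ 0.525 -0.003  0.054] 311
scene nest1 0.85 [309.6 293.8] [0.541 0.108 0.04 ] 10803
scene mixer 0.83 [305.3 294.7] [0.545 0.117 0.04 ] 10723
scene mixer 0.36 [351.6 275.5] [ 0.531 -0.     0.04 ] 279
scene black_lid_jar 0.58 [365.5 188.5] [ 0.708 -0.172  0.09 ] 904
scene bench_timer_1 0.63 [150.8 325.9] [0.677 0.43  0.02 ] 742
scene petri 0.88 [322.5 220.7] [ 0.739 -0.064  0.015] 405
scene box_blue 0.47 [291.6 230.5] [0.75  0.022 0.02 ] 225
```

View pics/top1a.png

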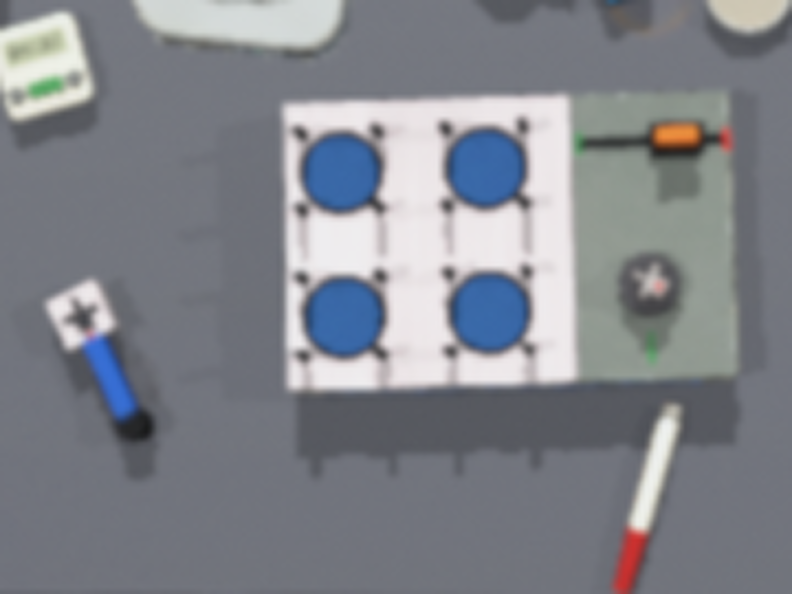

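View pics/scene1a.png

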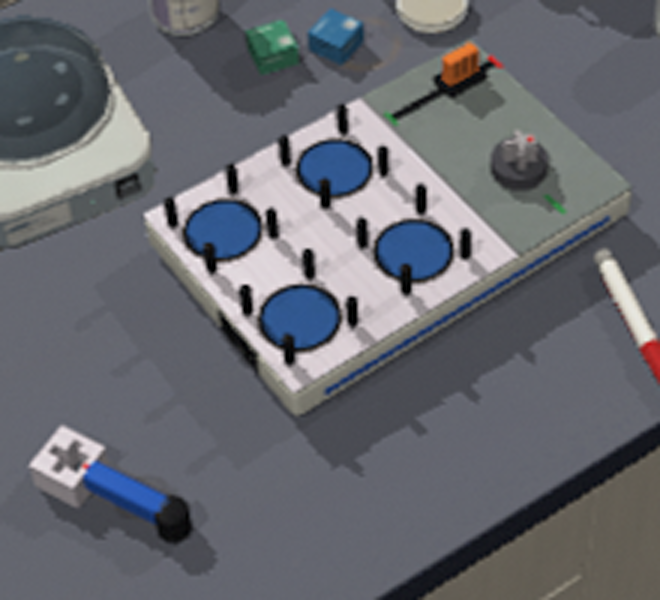

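```bash
cat >> h.py <<'E'
from scipy.optimize import least_squares
def blobs(px,lo,hi,minA,roi=None):
    hsv=cv2.cvtColor(px,cv2.COLOR_RGB2HSV); m=cv2.inRange(hsv,np.array(lo),np.array(hi))
    if roi is not None:
        q=np.zeros_like(m);x,y,w,h=roi;q[y:y+h,x:x+w]=1;m=m*q
    n,_,st,ce=cv2.connectedComponentsWithStats(m)
    return [(ce[i],st[i]) for i in range(1,n) if st[i][4]>=minA]
E
python3 - <<'E'
from h import *
cs={k:capture(k) for k in("top","scene")}
roi=dict(top=(235,215,75,80),scene=(225,255,120,90))
for k,c in cs.items():
    print(k)
    for ce,st in blobs(c['pixels'],(100,120,60),(125,255,255),30,roi[k]): print(ce.round(1),st,ray(c,ce,.04).round(4))
    for ce,st in blobs(c['pixels'],(5,150,120),(18,255,255),15,(310,220,60,40)): print('or',ce.round(1),st,ray(c,ce,.065).round(4))
    # cups lids
    for ce,st in blobs(c['pixels'],(15,150,120),(28,255,255),60): print('yel',ce.round(1),st,ray(c,ce,.072).round(4))
E
```

```text
top
[252.2 238.8] [244 231  17  17 218] [0.6004 0.2139 0.04  ]
[285.  237.8] [277 230  17  17 221] [0.6043 0.114  0.04  ]
[285.9 270.5] [278 263  17  16 223] [0.5045 0.11   0.04  ]
[252.8 271.6] [245 264  17  17 224] [0.5006 0.21   0.04  ]
or [328.4 230.4] [324 228  10   5  40] [ 0.6243 -0.0173  0.065 ]
yel [416.1 150.5] [408 142  17  18 236] [ 0.8703 -0.2825  0.072 ]
yel [439.5 242. ] [431 233  18  19 267] [ 0.5907 -0.3481  0.072 ]
yel [405.3 289.5] [396 281  19  18 265] [ 0.4488 -0.2446  0.072 ]
scene
[291.1 275.3] [280 267  23  18 313] [0.6105 0.1121 0.04  ]
[254.1 295.8] [242 287  25  19 341] [0.6069 0.2117 0.04  ]
[317.6 302.8] [306 294  24  19 353] [0.5104 0.1079 0.04  ]
[279.7 325.2] [267 316  26  20 387] [0.5062 0.208  0.04  ]
[320.  330.5] [297 316  48  29  58] [0.4462 0.146  0.04  ]
or [332.1 240.5] [328 235  11  13  71] [ 0.6277 -0.0141  0.065 ]
yel [359.3 145.5] [350 138  20  16 239] [ 0.8757 -0.2816  0.072 ]
yel [448.2 192. ] [438 184  22  18 299] [ 0.5943 -0.3475  0.072 ]
```

View pics/top1b.png

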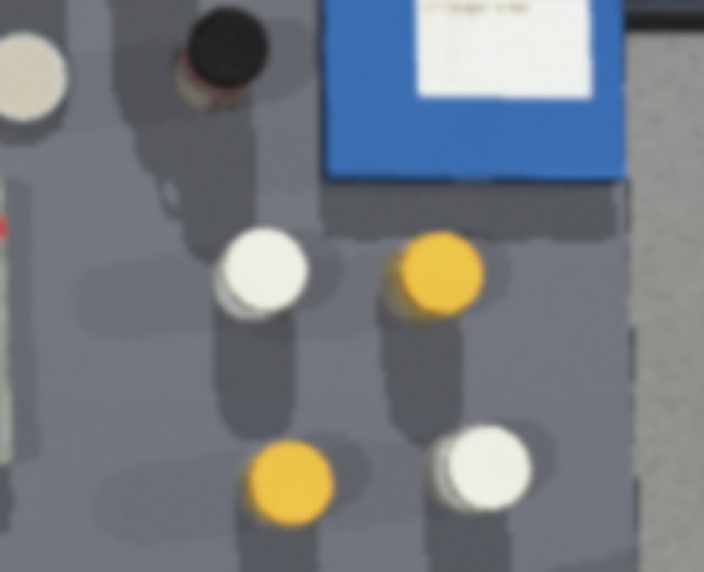

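```bash
cat >> h.py <<'E'
def plan(p,yang=None):
    """print tool shift and turn to take TCP to p, tool down, tool y at yang deg from world x"""
    s=read_state();R=np.array(s['tcp_rot']);d=R.T@(np.array(p)-s['position'])
    rv=np.zeros(3)
    if yang is not None:
        a=np.radians(yang);Rt=np.array([[0,np.cos(a),np.sin(a)],[0,np.sin(a),-np.cos(a)],[-1,0,0]])
        rv=np.degrees(cv2.Rodrigues(R.T@Rt)[0].ravel())
    print('pos',np.round(s['position'],4),'yang',round(np.degrees(np.arctan2(R[1,1],R[0,1])),2),'op',round(s['opening'],3),'F',np.round(s['force'],1),'t',round(s['time_s'],2),'->shift',np.round(d,4),'turn',np.round(rv,2))
E
python3 - <<'E'
from h import *
plan((.575,-.10,.25),90)
E
```

```text
pos [ 0.2571 -0.5697  0.2225] yang 24.29 op 1.003 F [-0.1 -0.4  0.6] t 1.65 ->shift [-0.0274  0.483  -0.2973] turn [-65.71  -0.    -0.  ]
```

play_rows:
  rows:
    - [[-0.0274, 0.483, -0.2973, -65.7, 0, 0, 0], [-0.0274, 0.483, -0.2973, -65.7, 0, 0, 0], [-0.0274, 0.483, -0.2973, -65.7, 0, 0, 0], [-0.0274, 0.483, -0.2973, -65.7, 0, 0, 0], [-0.0274, 0.483, -0.2973, -65.7, 0, 0, 0], [-0.0274, 0.483, -0.2973, -65.7, 0, 0, 0], [-0.0274, 0.483, -0.2973, -65.7, 0, 0, 0], [-0.0274, 0.483, -0.2973, -65.7, 0, 0, 0], [-0.0274, 0.483, -0.2973, -65.7, 0, 0, 0], [-0.0274, 0.483, -0.2973, -65.7, 0, 0, 0], [-0.0274, 0.483, -0.2973, -65.7, 0, 0, 0], [-0.0274, 0.483, -0.2973, -65.7, 0, 0, 0]]

```text
time_s: 2.85
position: [0.5772, -0.096, 0.2504]
tcp_rot: [[0.002, -0.004, 1.0], [0.001, 1.0, 0.004], [-1.0, 0.001, 0.002]]
force: [-0.2, -0.7, 1.2]
opening: 0.029
```

```bash
python3 - <<'E'
from h import *
plan((.575,-.10,.25),90)
c=save('wrist','w1.png')
plan((.575,-.10,.25),90)
E
```

```text
pos [ 0.5772 -0.096   0.2504] yang 90.22 op 0.029 F [-0.2 -0.7  1.2] t 2.85 ->shift [ 0.0004 -0.004  -0.0023] turn [ 0.22  0.13 -0.05]
pos [ 0.5779 -0.0952  0.2504] yang 90.26 op 0.022 F [1.7 0.5 0.4] t 2.9 ->shift [ 0.0004 -0.0048 -0.0029] turn [ 0.26  0.18 -0.1 ]
```

View pics/w1.png

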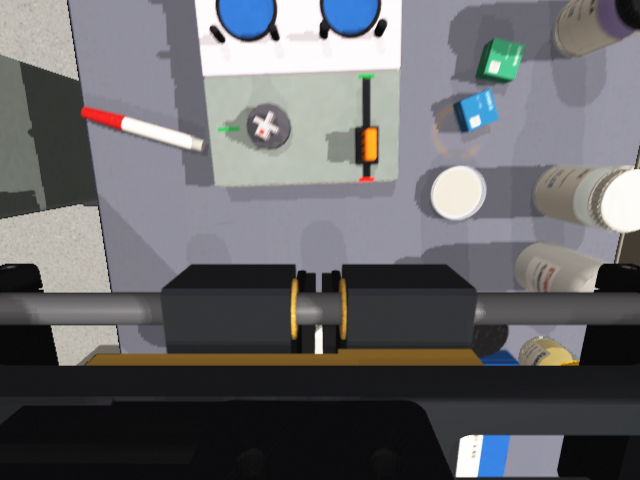

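The wrist view shows the fin at (368,145), the red end mark at (367,180), the green end at (366,76), and the shaft at (266,126) with its red dot at (262,132).

```bash
python3 - <<'E'
from h import *
for i in range(3):plan((.575,-.10,.25),90); c=capture('wrist')
for ce,st in blobs(c['pixels'],(5,150,120),(18,255,255),30,(300,50,150,200)): print('or',ce.round(1),st,ray(c,ce,.072).round(4))
for ce,st in blobs(c['pixels'],(0,150,120),(4,255,255),2,(200,50,250,200)): print('red',ce.round(1),st,ray(c,ce,.04).round(4))
for ce,st in blobs(c['pixels'],(45,130,80),(75,255,255),5,(200,50,250,200)): print('gr',ce.round(1),st,ray(c,ce,.04).round(4))
for z,t in((.054,'shaft_seat'),(.073,'shaft_top')):
  for d in trace('wrist',t)[:1]:print(t,d['p'],d['at'],ray(c,d['at'],z).round(4))
for ce,st in blobs(c['pixels'],(100,120,60),(125,255,255),300,(190,0,220,80)): print('pad',ce.round(1),st,ray(c,ce,.04).round(4))
px=c['pixels'];x,y,w,h=200,60,210,140
cv2.imwrite('pics/w1c.png',cv2.cvtColor(cv2.resize(px[y:y+h,x:x+w],None,fx=3.8,fy=3.8,interpolation=cv2.INTER_CUBIC),cv2.COLOR_RGB2BGR))
E
```

```text
pos [ 0.5779 -0.0952  0.2504] yang 90.26 op 0.022 F [1.7 0.5 0.4] t 2.9 ->shift [ 0.0004 -0.0048 -0.0029] turn [ 0.26  0.18 -0.1 ]
pos [ 0.5765 -0.0974  0.2501] yang 90.25 op 0.012 F [-1.  -0.7  0.8] t 2.95 ->shift [ 0.0001 -0.0026 -0.0015] turn [ 0.25  0.07 -0.01]
pos [ 0.5754 -0.099   0.2499] yang 90.15 op 0.008 F [-0.6  0.  -0.5] t 3.0 ->shift [-0.0001 -0.001  -0.0004] turn [ 0.15 -0.01  0.03]
or [368.9 142.2] [364 126  14  33 198] [ 0.6237 -0.0194  0.072 ]
red [262.5 129.5] [261 128   4   4  12] [ 0.5172 -0.0056  0.04  ]
red [367.6 177.4] [360 175  15   5  58] [ 0.6282 -0.0543  0.04  ]
gr [367.7  74.1] [360  72  16   5  58] [0.6245 0.0475 0.04  ]
gr [228.7 127.1] [219 126  21   4  65] [ 0.4823 -0.0032  0.04  ]
shaft_seat 0.93 [268.3, 122.2] [5.254e-01 3.000e-04 5.400e-02]
shaft_top 0.61 [268.7, 121.7] [ 0.5284 -0.0011  0.073 ]
pad [247.2  15.1] [ 220    0   55   36 1624] [0.5064 0.0994 0.04  ]
pad [351.   13.2] [ 324    0   55   32 1403] [0.6064 0.1012 0.04  ]
```

View pics/w1c.png

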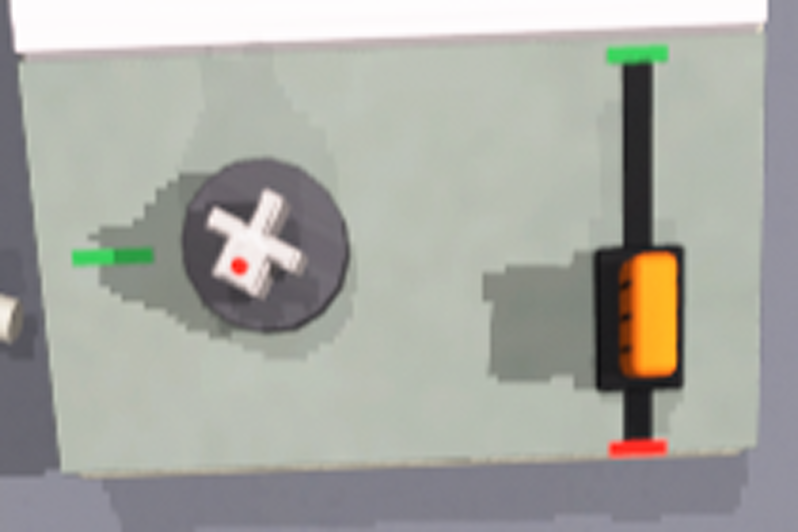

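```bash
python3 - <<'E'
from h import *
plan((.624,-.058,.12),92.2)
plan((.624,-.058,.055),92.2)
plan((.622,0.0,.055),92.2)
E
```

```text
pos [ 0.5743 -0.1011  0.2498] yang 89.91 op 0.004 F [ 0.6  0.4 -0.3] t 3.15 ->shift [0.1297 0.0432 0.0497] turn [-2.29 -0.05  0.01]
pos [ 0.5743 -0.1011  0.2498] yang 89.91 op 0.004 F [ 0.6  0.4 -0.3] t 3.15 ->shift [0.1947 0.0432 0.0498] turn [-2.29 -0.05  0.01]
pos [ 0.5743 -0.1011  0.2498] yang 89.91 op 0.004 F [ 0.6  0.4 -0.3] t 3.15 ->shift [0.1947 0.1012 0.0477] turn [-2.29 -0.05  0.01]
```

play_rows:
  rows:
    - [[0.04, 0.042, 0.049, -2.2, 0, 0, 0], [0.08, 0.042, 0.049, -2.2, 0, 0, 0], [0.12, 0.042, 0.049, -2.2, 0, 0, 0], [0.15, 0.042, 0.049, -2.2, 0, 0, 0], [0.175, 0.042, 0.049, -2.2, 0, 0, 0], [0.19, 0.042, 0.049, -2.2, 0, 0, 0], [0.194, 0.042, 0.049, -2.2, 0, 0, 0], [0.194, 0.042, 0.049, -2.2, 0, 0, 0]]

```text
time_s: 3.95
position: [0.6241, -0.059, 0.0561]
tcp_rot: [[0.0, -0.037, 0.999], [-0.0, 0.999, 0.037], [-1.0, -0.0, 0.0]]
force: [-0.1, -0.1, 1.5]
opening: 0.008
```

```bash
python3 - <<'E'
from h import *
save('wrist','w2.png')
plan((.624,-.058,.055),92.2)
plan((.622,0.005,.055),92.2)
E
```

```text
pos [ 0.6248 -0.0589  0.0569] yang 92.13 op 0.004 F [-0.5  0.2 -0. ] t 4.0 ->shift [ 0.0019  0.0009 -0.0007] turn [-0.07  0.1   0.03]
pos [ 0.6248 -0.0589  0.0569] yang 92.13 op 0.004 F [-0.5  0.2 -0. ] t 4.0 ->shift [ 0.0019  0.064  -0.0004] turn [-0.07  0.1   0.03]
```

View pics/w2.png

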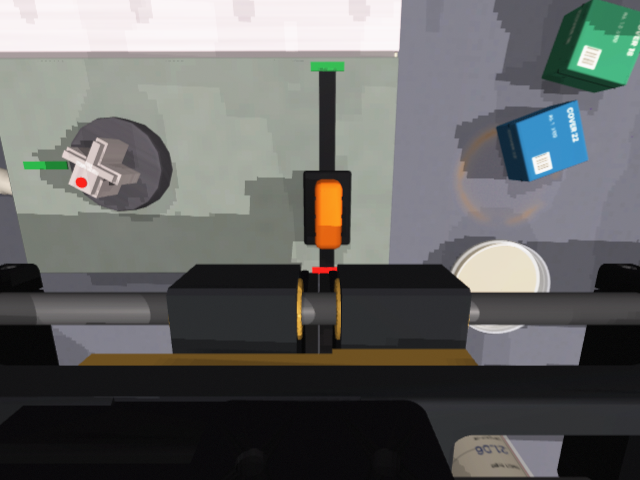

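The closed fingers sit just behind the fin at (328,215) and in line with the slot, so I'm pushing.

play_rows:
  rows:
    - [[0.001, 0.008, 0, 0, 0, 0, 0], [0.001, 0.016, 0, 0, 0, 0, 0], [0.001, 0.024, 0, 0, 0, 0, 0], [0.001, 0.032, 0, 0, 0, 0, 0], [0.001, 0.04, 0, 0, 0, 0, 0], [0.001, 0.046, 0, 0, 0, 0, 0], [0.001, 0.052, 0, 0, 0, 0, 0], [0.001, 0.056, 0, 0, 0, 0, 0], [0.001, 0.058, 0, 0, 0, 0, 0], [0.001, 0.06, 0, 0, 0, 0, 0]]

```text
time_s: 5.0
position: [0.6222, -0.0022, 0.0552]
tcp_rot: [[0.0, -0.041, 0.999], [-0.007, 0.999, 0.041], [-1.0, -0.007, 0.0]]
force: [-0.2, -17.3, 1.0]
opening: 0.006
```

```bash
python3 - <<'E'
from h import *
save('wrist','w3.png')
plan((.622,0.005,.055),92.2)
E
```

```text
pos [ 0.6221 -0.0023  0.0551] yang 92.34 op 0.003 F [ -1.4 -12.8   0.9] t 5.05 ->shift [0.     0.0073 0.0002] turn [0.14 0.   0.42]
```

View pics/w3.png

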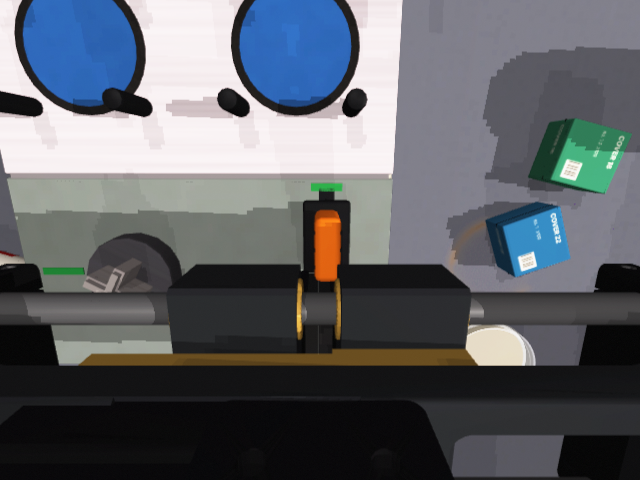

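The lock hit its stop with a steady reaction of about 15 N, and the slide plate is now against the green mark at (326,187). I'm backing off and going to look at the cups.

play_rows:
  rows:
    - [[0, 0.0, 0, 0, 0, 0, 0], [0, -0.012, 0, 0, 0, 0, 0], [-0.05, -0.015, 0, 0, 0, 0, 0.04], [-0.1, -0.02, 0, 0, 0, 0, 0.087], [-0.15, -0.06, -0.01, 0, 0, 0, 0.087], [-0.2, -0.1, -0.025, 0, 0, 0, 0.087], [-0.22, -0.15, -0.04, 0, 0, 0, 0.087], [-0.22, -0.2, -0.055, 0, 0, 0, 0.087], [-0.22, -0.25, -0.07, 0, 0, 0, 0.087], [-0.22, -0.3, -0.085, 0, 0, 0, 0.087], [-0.22, -0.35, -0.1, 0, 0, 0, 0.087], [-0.22, -0.38, -0.11, 0, 0, 0, 0.087]]

```text
time_s: 6.25
position: [0.5309, -0.3625, 0.2743]
tcp_rot: [[-0.0, -0.038, 0.999], [0.002, 0.999, 0.038], [-1.0, 0.002, -0.0]]
force: [0.9, -0.1, -0.1]
opening: 0.83
```

play_rows:
  rows:
    - [[0, -0.025, 0, 0, 0, 0, 0.087], [0, -0.04, 0, 0, 0, 0, 0.087], [0, -0.04, 0, 0, 0, 0, 0.087], [0, -0.04, 0, 0, 0, 0, 0.087]]

```text
time_s: 6.65
position: [0.5335, -0.3999, 0.2741]
tcp_rot: [[-0.001, -0.039, 0.999], [0.003, 0.999, 0.039], [-1.0, 0.003, -0.001]]
force: [-0.5, 0.7, 0.3]
opening: 0.993
```

```bash
python3 - <<'E'
from h import *
c=save('wrist','w4.png')
plan((.522,-.42,.275),92.2)
for d in trace('wrist','cup_1')[:6]:print(d['p'],np.round(d['at'],1))
c=save('top','t4.png')
E
```

```text
pos [ 0.5337 -0.3995  0.2744] yang 92.28 op 1.002 F [-1.  -0.3 -0.8] t 6.7 ->shift [-0.0006 -0.02   -0.0125] turn [ 0.08 -0.04 -0.13]
0.8 [373.9 174.8]
0.72 [247.6  70.7]
0.7 [255.8 197.2]
0.58 [383.   55.7]
```

View pics/w4.png

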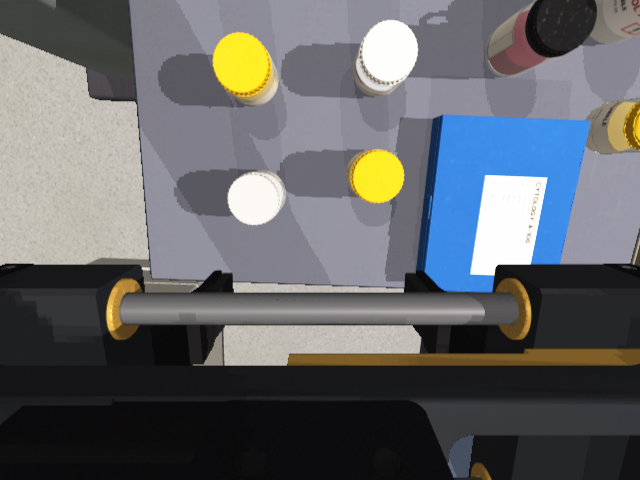

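View pics/t4.png

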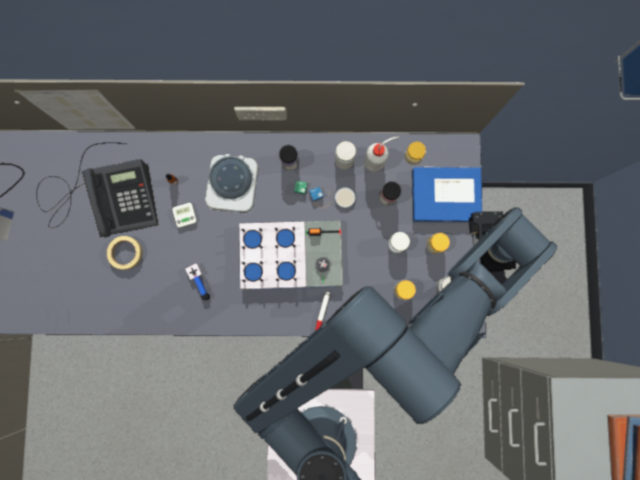

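The wrist view shows all four cups upright: yellow lids at (242,62) and (377,175), white lids at (390,46) and (253,197). I'll fit the lid circles and overlay them to check.

```bash
cat >> h.py <<'E'
def circ(c,p,z,r,n=60):
    a=np.linspace(0,2*np.pi,n,endpoint=False);return proj(c,np.c_[p[0]+r*np.cos(a),p[1]+r*np.sin(a),np.full(n,z)])
def fitcirc(c,p,z,r,free=True):
    """refine circle centre by maximising outward gradient of luminance/saturation"""
    g=c['pixels'].astype(np.float32); g=cv2.GaussianBlur(g,(0,0),1.0)
    def samp(q): 
        q=q.astype(np.float32); return cv2.remap(g,q[:,0].reshape(1,-1),q[:,1].reshape(1,-1),cv2.INTER_LINEAR)[0]
    best=None
    for rr in (np.arange(r-.003,r+.0031,.001) if free else [r]):
        for step,rng in((.003,.015),(.0005,.003)):
            p0=np.array(p[:2]) if step==.003 else loc[1]
            loc=None
            for dx in np.arange(-rng,rng+1e-9,step):
                for dy in np.arange(-rng,rng+1e-9,step):
                    q=p0+[dx,dy]
                    s=np.linalg.norm(samp(circ(c,q,z,rr-.0015))-samp(circ(c,q,z,rr+.0015)),axis=1)
                    s=np.minimum(s,80).mean()
                    if loc is None or s>loc[0]: loc=(s,q)
        if best is None or loc[0]>best[0]: best=(loc[0],loc[1],rr)
    return best
def draw(c,fn,circs,crop=None,f=1):
    o=cv2.cvtColor(c['pixels'],cv2.COLOR_RGB2BGR).copy();o=cv2.resize(o,None,fx=f,fy=f,interpolation=cv2.INTER_CUBIC)
    for p,z,r in circs:
        for u in circ(c,p,z,r,120): cv2.circle(o,tuple(int(v) for v in (u+.5)*f),0,(0,0,255) if z>.05 else (0,255,0),-1)
    if crop: x,y,w,h=[int(v*f) for v in crop]; o=o[y:y+h,x:x+w]
    cv2.imwrite('pics/'+fn,o)
E
python3 - <<'E'
from h import *
c=capture('wrist'); out=[]
for uv in((390,46),(242,62),(377,175),(253,197)):
    p=ray(c,uv,.075); b=fitcirc(c,p,.075,.028); print(uv,p.round(4),b); out.append((b[1],.075,b[2])); out.append((b[1],0,.029))
draw(c,'w5.png',out,(120,0,330,240),2.4)
t=capture('top')
for o in out[::2]:
    b=fitcirc(t,o[0],.075,.028,False);print('top',b)
E
```

```text
(390, 46) [ 0.5956 -0.2278  0.075 ] (np.float32(79.03117), array([ 0.59610494, -0.23228416]), np.float64(0.027000000000000003))
(242, 62) [ 0.4538 -0.2474  0.075 ] (np.float32(79.004524), array([ 0.45332281, -0.2508805 ]), np.float64(0.028000000000000004))
(377, 175) [ 0.593  -0.3492  0.075 ] (np.float32(79.95169), array([ 0.59449212, -0.35123024]), np.float64(0.027000000000000003))
(253, 197) [ 0.4636 -0.3773  0.075 ] (np.float32(76.883736), array([ 0.46614691, -0.37826841]), np.float64(0.029000000000000005))
top (np.float32(58.786175), array([ 0.59360494, -0.22978416]), 0.028)
top (np.float32(47.494034), array([ 0.44982281, -0.2453805 ]), 0.028)
top (np.float32(45.25669), array([ 0.59149212, -0.34873024]), 0.028)
top (np.float32(18.84559), array([ 0.45964691, -0.36726841]), 0.028)
```

View pics/w5.png

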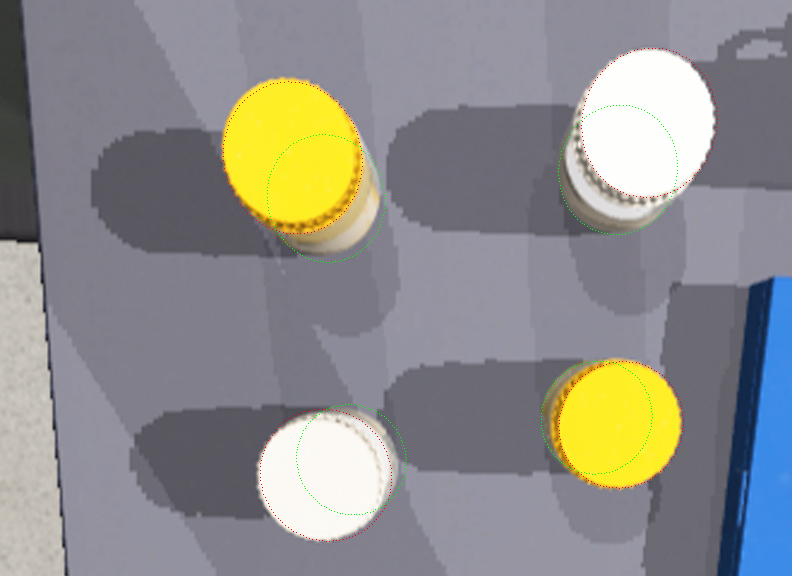

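```bash
python3 - <<'E'
from h import *
c=capture('wrist')
for z in(0,.02,.04): print(z,ray(c,(432,215),z),ray(c,(420,280),z))
plan((.595,-.2315,.15),92.2)
plan((.595,-.2315,.035),92.2)
E
```

```text
0 [ 0.68121047 -0.40084766  0.        ] [ 0.67559229 -0.49027866  0.        ]
0.02 [ 0.67435517 -0.3978613   0.02      ] [ 0.66899388 -0.4832031   0.02      ]
0.04 [ 0.66749988 -0.39487494  0.04      ] [ 0.66239548 -0.47612755  0.04      ]
pos [ 0.5338 -0.4004  0.2751] yang 92.28 op 0.997 F [-0.2  0.  -0.3] t 6.95 ->shift [0.1251 0.1663 0.0678] turn [ 0.08  0.01 -0.01]
pos [ 0.5338 -0.4004  0.2751] yang 92.28 op 0.997 F [-0.2  0.  -0.3] t 6.95 ->shift [0.2401 0.1663 0.0678] turn [ 0.08  0.01 -0.01]
```

play_rows:
  rows:
    - [[0.02, 0.045, 0.018, 0, 0, 0, 0.087], [0.05, 0.085, 0.036, 0, 0, 0, 0.087], [0.08, 0.125, 0.054, 0, 0, 0, 0.087], [0.1, 0.155, 0.065, 0, 0, 0, 0.087], [0.12, 0.166, 0.068, 0, 0, 0, 0.087], [0.15, 0.166, 0.068, 0, 0, 0, 0.087], [0.19, 0.166, 0.068, 0, 0, 0, 0.087], [0.22, 0.166, 0.068, 0, 0, 0, 0.087], [0.235, 0.166, 0.068, 0, 0, 0, 0.087], [0.24, 0.166, 0.068, 0, 0, 0, 0.087], [0.24, 0.166, 0.068, 0, 0, 0, 0.07], [0.24, 0.166, 0.068, 0, 0, 0, 0.05]]

```text
time_s: 8.15
position: [0.5962, -0.2339, 0.0364]
tcp_rot: [[0.003, -0.038, 0.999], [-0.002, 0.999, 0.038], [-1.0, -0.002, 0.003]]
force: [0.1, -1.1, 0.8]
opening: 0.895
```

play_rows:
  rows:
    - [[0, 0, 0, 0, 0, 0, 0.045], [0, 0, 0, 0, 0, 0, 0.04], [0, 0, 0, 0, 0, 0, 0.04], [0, 0, 0, 0, 0, 0, 0.04]]

```text
time_s: 8.55
position: [0.5955, -0.2336, 0.0359]
tcp_rot: [[0.001, -0.038, 0.999], [-0.001, 0.999, 0.038], [-1.0, -0.001, 0.001]]
force: [-0.3, -0.1, 4.5]
opening: 0.655
```

```bash
python3 - <<'E'
from h import *
c=save('wrist','w6.png')
plan((.595,-.2315,.155),92.2)
E
```

```text
pos [ 0.5955 -0.2336  0.0359] yang 92.18 op 0.656 F [-0.4 -0.6  5.4] t 8.6 ->shift [-0.1191  0.002  -0.0003] turn [-0.02  0.07  0.05]
```

View pics/w6.png

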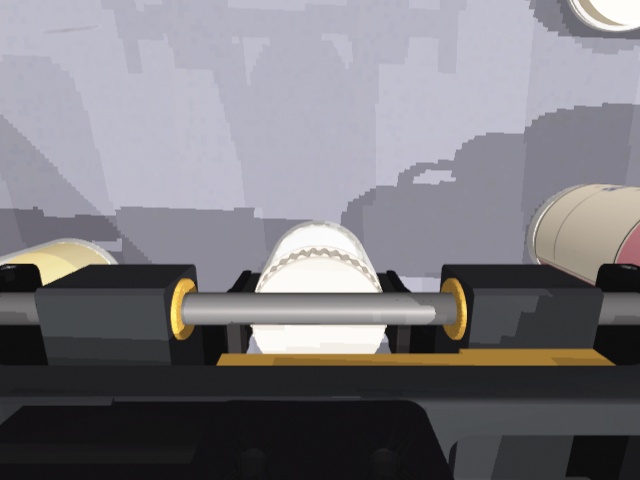

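The white cup is gripped: the opening reads 57 mm and the lid sits centred between the fingers. Next I lift it and carry it to a hover by the nests for a wrist measurement.

play_rows:
  rows:
    - [[-0.04, 0, 0, 0, 0, 0, 0.04], [-0.09, 0, 0, 0, 0, 0, 0.04], [-0.135, 0.02, 0, 0, 0, 0, 0.04], [-0.17, 0.05, -0.005, 0, 0, 0, 0.04], [-0.2, 0.09, -0.01, 0, 0, 0, 0.04], [-0.21, 0.135, -0.015, 0, 0, 0, 0.04], [-0.21, 0.18, -0.02, 0, 0, 0, 0.04], [-0.21, 0.22, -0.025, 0, 0, 0, 0.04], [-0.21, 0.25, -0.03, 0, 0, 0, 0.04], [-0.21, 0.26, -0.03, 0, 0, 0, 0.04], [-0.21, 0.26, -0.03, 0, 0, 0, 0.04], [-0.21, 0.26, -0.03, 0, 0, 0, 0.04]]

```text
time_s: 9.8
position: [0.5556, 0.0246, 0.2446]
tcp_rot: [[0.0, -0.038, 0.999], [-0.001, 0.999, 0.038], [-1.0, -0.001, 0.0]]
force: [0.2, -0.9, -1.5]
opening: 0.661
```

```bash
python3 - <<'E'
from h import *
c=save('wrist','w7.png')
plan((.555,.03,.25),92.2)
E
```

```text
pos [0.5557 0.0241 0.2446] yang 92.12 op 0.661 F [-0.3  0.4 -1.1] t 9.85 ->shift [-0.0054  0.0059 -0.0005] turn [-0.08  0.01  0.04]
```

View pics/w7.png

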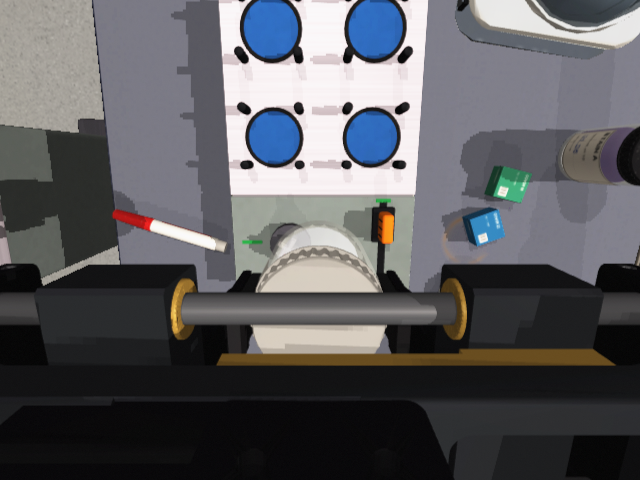

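```bash
cat >> h.py <<'E'
def square(P):
    """fit 100mm square: P 4 centres ordered (far x,+y),(far x,-y),(near,-y),(near,+y)"""
    T=np.array([[.05,.05],[.05,-.05],[-.05,-.05],[-.05,.05]])
    r=least_squares(lambda v:(T@np.array([[np.cos(v[2]),np.sin(v[2])],[-np.sin(v[2]),np.cos(v[2])]])+v[:2]-P).ravel(),[.55,.16,0]);v=r.x
    return v,T@np.array([[np.cos(v[2]),np.sin(v[2])],[-np.sin(v[2]),np.cos(v[2])]])+v[:2],np.abs(r.fun).max()
E
python3 - <<'E'
from h import *
c=capture('wrist');s=read_state()
b=[ce for ce,st in blobs(c['pixels'],(100,120,60),(125,255,255),500,(220,0,210,180))]
P=np.array([ray(c,u,.04)[:2] for u in b]);print(P.round(4))
P0=np.array([[.6037,.2128],[.6074,.113],[.5075,.109],[.5034,.209]])
P=np.array([P[np.argmin(np.linalg.norm(P-q,axis=1))] for q in P0])
print(square(P),'\n',square(P0))
zl=s['position'][2]+.0391
for y in (.0,.002,.004): pass
out=[((s['position'][0]+dx,s['position'][1]+dy),zl,.027) for dx,dy in((0,0),(0,.004))]
draw(c,'w8.png',out,(200,180,240,200),3)
E
```

```text
[[0.5027 0.2081]
 [0.6029 0.2119]
 [0.5065 0.1085]
 [0.6066 0.1123]]
(array([0.55469105, 0.16020607, 0.03786451]), array([[0.60276243, 0.212063  ],
       [0.60654798, 0.11213468],
       [0.50661966, 0.10834913],
       [0.50283411, 0.20827745]]), np.float64(0.00015307573615297443)) 
 (array([0.5555    , 0.16095   , 0.03898023]), array([[0.6035135 , 0.21286054],
       [0.60741054, 0.1129365 ],
       [0.5074865 , 0.10903946],
       [0.50358946, 0.2089635 ]]), np.float64(0.0001894636860424459))
```

View pics/w8.png

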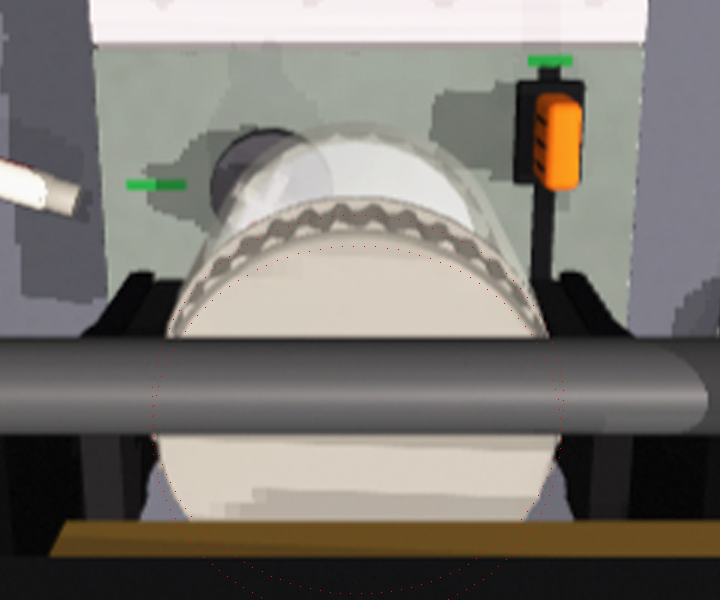

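```bash
python3 - <<'E'
from h import *
c=capture('wrist');s=read_state();p=s['position'];zl=p[2]+.0391
for dy in(0,.002,.004):
    for r in (.026,.027): print(dy,r,proj(c,(p[0],p[1]+dy+r,zl)), 'x ext',proj(c,[(p[0]-r,p[1]+dy,zl),(p[0]+r,p[1]+dy,zl)]).round(1).tolist())
plan((.603,.212,.25),92.2)
E
```

```text
0 0.026 [[320.84056368 263.64637691]] x ext [[252.7, 324.1], [383.8, 328.4]]
0 0.027 [[320.94037624 261.11550742]] x ext [[250.2, 324.1], [386.3, 328.5]]
0.002 0.026 [[321.04056423 258.57511843]] x ext [[252.7, 319.5], [384.2, 323.8]]
0.002 0.027 [[321.14112977 256.02515614]] x ext [[250.1, 319.4], [386.7, 323.9]]
0.004 0.026 [[321.242075   253.46556633]] x ext [[252.6, 314.8], [384.6, 319.2]]
0.004 0.027 [[321.34340208 250.89629437]] x ext [[250.1, 314.8], [387.2, 319.3]]
pos [0.5556 0.024  0.2446] yang 92.08 op 0.661 F [ 0.4 -0.9 -1.5] t 9.95 ->shift [-0.0055  0.1862  0.0542] turn [-0.12  0.    0.02]
```

play_rows:
  rows:
    - [[0, 0.04, 0.012, 0, 0, 0, 0.04], [0, 0.085, 0.025, 0, 0, 0, 0.04], [0, 0.13, 0.038, 0, 0, 0, 0.04], [0.01, 0.165, 0.048, 0, 0, 0, 0.04], [0.04, 0.182, 0.054, 0, 0, 0, 0.04], [0.08, 0.1843, 0.0545, 0, 0, 0, 0.04], [0.1, 0.1843, 0.0545, 0, 0, 0, 0.04], [0.1, 0.1843, 0.0545, 0, 0, 0, 0.04], [0.1, 0.1843, 0.0545, 0, 0, 0, 0.04]]

```text
time_s: 10.85
position: [0.6034, 0.2108, 0.1448]
tcp_rot: [[0.0, -0.037, 0.999], [-0.0, 0.999, 0.037], [-1.0, -0.0, 0.0]]
force: [-0.2, -1.0, -0.9]
opening: 0.659
```

```bash
python3 - <<'E'
from h import *
plan((.603,.2105,.0762),92.2)
E
```

```text
pos [0.6034 0.2108 0.1448] yang 92.1 op 0.659 F [-0.2 -1.  -0.9] t 10.85 ->shift [ 0.0686 -0.0003 -0.0004] turn [-0.1  0.   0. ]
```

play_rows:
  rows:
    - [[0.025, 0, 0, 0, 0, 0, 0.04], [0.045, 0, 0, 0, 0, 0, 0.04], [0.057, 0, 0, 0, 0, 0, 0.04], [0.064, 0, 0, 0, 0, 0, 0.04], [0.068, 0, 0, 0, 0, 0, 0.04], [0.0685, 0, 0, 0, 0, 0, 0.04], [0.0685, 0, 0, 0, 0, 0, 0.04]]

```text
time_s: 11.55
position: [0.6033, 0.2118, 0.0771]
tcp_rot: [[0.002, -0.038, 0.999], [0.0, 0.999, 0.038], [-1.0, 0.0, 0.002]]
force: [-0.1, -0.2, -1.1]
opening: 0.659
```

play_rows:
  rows:
    - [[0.0015, -0.0005, 0, 0, 0, 0, 0.04], [0.0015, -0.0005, 0, 0, 0, 0, 0.04], [0.0015, -0.0005, 0, 0, 0, 0, 0.06], [0.0015, -0.0005, 0, 0, 0, 0, 0.075], [0.0015, -0.0005, 0, 0, 0, 0, 0.08], [0, -0.0005, 0, 0, 0, 0, 0.08], [-0.02, 0, 0, 0, 0, 0, 0.08], [-0.06, 0, 0, 0, 0, 0, 0.08], [-0.1, 0, 0, 0, 0, 0, 0.08], [-0.14, -0.03, -0.01, 0, 0, 0, 0.08], [-0.17, -0.07, -0.02, 0, 0, 0, 0.08], [-0.17, -0.11, -0.03, 0, 0, 0, 0.08]]

```text
time_s: 12.75
position: [0.5795, 0.1002, 0.2514]
tcp_rot: [[0.011, -0.04, 0.999], [-0.0, 0.999, 0.04], [-1.0, -0.001, 0.011]]
force: [0.8, -0.5, -0.1]
opening: 0.924
```

```bash
python3 - <<'E'
from h import *
c=save('wrist','w9.png')
plan((.53,-.38,.26),92.2)
E
```

```text
pos [0.5766 0.0934 0.2493] yang 92.07 op 0.921 F [-2.5 -3.5 -0.2] t 12.8 ->shift [-0.008  -0.4715 -0.0637] turn [-0.13  0.2   0.35]
```

View pics/w9.png

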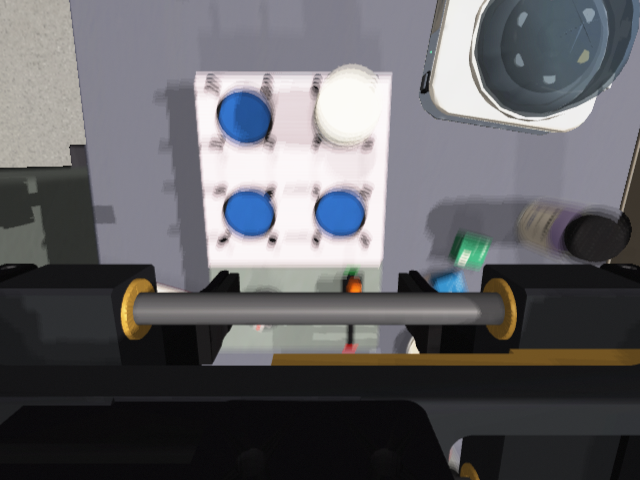

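The white cup stands upright in the far-left place, with its lid at (350,105). I'm going back for the next cup.

play_rows:
  rows:
    - [[-0.01, -0.045, -0.005, 0, 0, 0, 0.087], [-0.01, -0.09, -0.01, 0, 0, 0, 0.087], [-0.01, -0.14, -0.02, 0, 0, 0, 0.087], [-0.01, -0.19, -0.025, 0, 0, 0, 0.087], [-0.01, -0.24, -0.03, 0, 0, 0, 0.087], [-0.01, -0.29, -0.04, 0, 0, 0, 0.087], [-0.01, -0.34, -0.05, 0, 0, 0, 0.087], [-0.01, -0.39, -0.06, 0, 0, 0, 0.087], [-0.01, -0.43, -0.064, 0, 0, 0, 0.087], [-0.01, -0.46, -0.064, 0, 0, 0, 0.087], [-0.01, -0.465, -0.064, 0, 0, 0, 0.087], [-0.01, -0.465, -0.064, 0, 0, 0, 0.087]]

```text
time_s: 14.0
position: [0.5301, -0.3669, 0.2555]
tcp_rot: [[-0.001, -0.036, 0.999], [0.001, 0.999, 0.036], [-1.0, 0.001, -0.001]]
force: [-0.8, -0.2, 0.8]
opening: 0.997
```

```bash
cat > cups.py <<'E'
from h import *
import sys
c=capture('wrist');t=capture('top');out=[]
for q in eval(sys.argv[1]):
    b=fitcirc(c,q,.075,.027,True);bt=fitcirc(t,q,.075,.027,False)
    print('w',b[0],b[1].round(4),b[2],'top',bt[0],bt[1].round(4)); out.append((b[1],.075,b[2]))
draw(c,sys.argv[2],out)
E
python3 cups.py "[(.453,-.25),(.594,-.351),(.466,-.378)]" w10.png; python3 -c "
from h import *
plan((.4525,-.25,.15),92.2)"
```

```text
w 23.98745 [ 0.471 -0.259] 0.030000000000000006 top 31.662977 [ 0.471 -0.252]
w 78.358696 [ 0.5915 -0.35  ] 0.028000000000000004 top 45.628574 [ 0.592 -0.349]
w 66.63521 [ 0.465  -0.3765] 0.029000000000000005 top 7.3399067 [ 0.4725 -0.377 ]
pos [ 0.5304 -0.3648  0.2558] yang 92.23 op 0.996 F [-0.2  0.2  0.4] t 14.1 ->shift [ 0.1061  0.1176 -0.0733] turn [ 0.03 -0.06 -0.11]
```

View pics/w10.png

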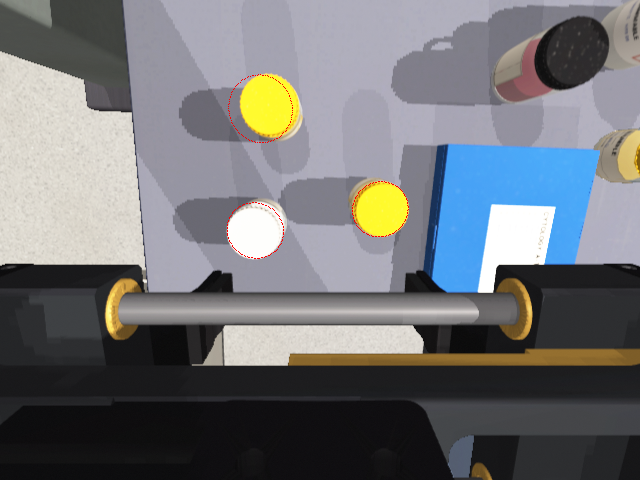

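The first yellow cup has been knocked aside and its lid is now at (269,105), still upright. The other two are unmoved, so I'm refitting that one.

```bash
python3 -c "
from h import *
c=capture('wrist');p=ray(c,(269,105),.075);print(p)"
python3 cups.py "[(.481,-.258)]" w11.png; python3 -c "
from h import *
plan((.48,-.258,.15),92.2)"
```

```text
[ 0.47931837 -0.25300792  0.075     ]
w 80.0 [ 0.479  -0.2565] 0.028000000000000004 top 45.184193 [ 0.4765 -0.2525]
pos [ 0.5308 -0.3646  0.2564] yang 92.29 op 1.007 F [0.3 0.5 1.2] t 14.25 ->shift [ 0.1065  0.1085 -0.0465] turn [ 0.09 -0.02 -0.04]
```

View pics/w11.png

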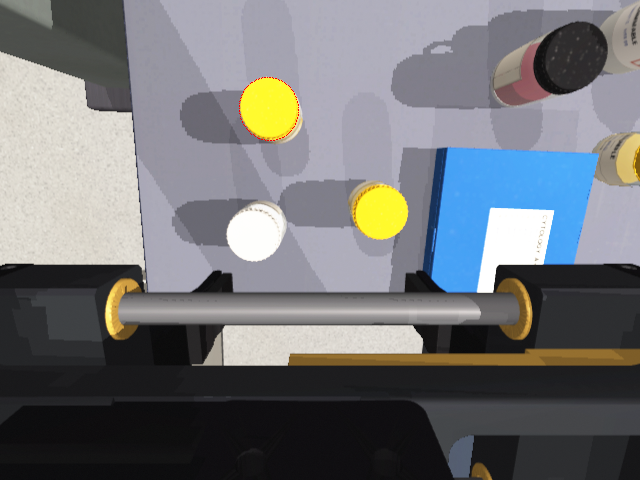

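play_rows:
  rows:
    - [[0.03, 0.04, -0.017, 0, 0, 0, 0.087], [0.06, 0.08, -0.034, 0, 0, 0, 0.087], [0.1, 0.105, -0.045, 0, 0, 0, 0.087], [0.12, 0.112, -0.0485, 0, 0, 0, 0.087], [0.15, 0.112, -0.0485, 0, 0, 0, 0.087], [0.185, 0.112, -0.0485, 0, 0, 0, 0.087], [0.21, 0.112, -0.0485, 0, 0, 0, 0.087], [0.2195, 0.112, -0.0485, 0, 0, 0, 0.087], [0.2205, 0.112, -0.0485, 0, 0, 0, 0.07], [0.2205, 0.112, -0.0485, 0, 0, 0, 0.05], [0.2205, 0.112, -0.0485, 0, 0, 0, 0.04], [0.2205, 0.112, -0.0485, 0, 0, 0, 0.04]]

```text
time_s: 15.45
position: [0.4786, -0.257, 0.0371]
tcp_rot: [[0.002, -0.038, 0.999], [-0.002, 0.999, 0.038], [-1.0, -0.002, 0.002]]
force: [0.9, 0.9, -0.0]
opening: 0.723
```

play_rows:
  rows:
    - [[0, 0, 0, 0, 0, 0, 0.04], [0, 0, 0, 0, 0, 0, 0.04]]

```text
time_s: 15.65
position: [0.4785, -0.2569, 0.0369]
tcp_rot: [[0.002, -0.038, 0.999], [-0.001, 0.999, 0.038], [-1.0, -0.001, 0.002]]
force: [0.5, 0.3, 5.6]
opening: 0.658
```

```bash
python3 - <<'E'
from h import *
c=save('wrist','w12.png')
plan((.51,-.02,.25),92.2)
E
```

```text
pos [ 0.4784 -0.2569  0.0369] yang 92.17 op 0.659 F [0.4 0.9 5.9] t 15.7 ->shift [-0.2134  0.2352  0.0408] turn [-0.03  0.09  0.07]
```

View pics/w12.png

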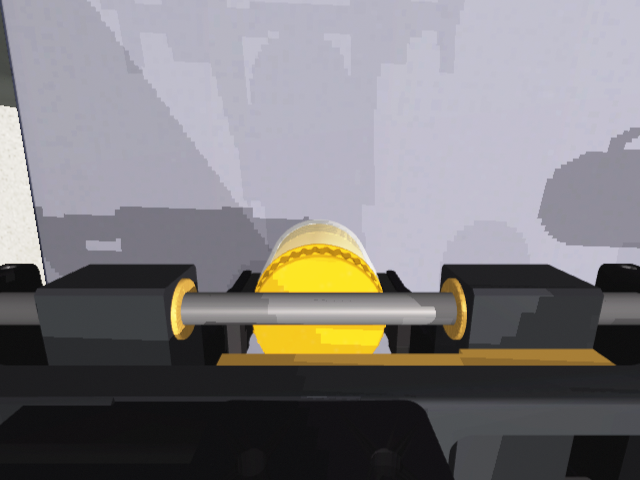

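Gripped: the opening reads 57 mm and the lid is centred. I'm carrying it to the near-left place.

play_rows:
  rows:
    - [[-0.04, 0, 0, 0, 0, 0, 0.04], [-0.09, 0, 0, 0, 0, 0, 0.04], [-0.13, 0.02, 0, 0, 0, 0, 0.04], [-0.15, 0.065, 0.005, 0, 0, 0, 0.04], [-0.16, 0.115, 0.01, 0, 0, 0, 0.04], [-0.16, 0.165, 0.015, 0, 0, 0, 0.04], [-0.16, 0.215, 0.02, 0, 0, 0, 0.04], [-0.16, 0.265, 0.025, 0, 0, 0, 0.04], [-0.16, 0.315, 0.03, 0, 0, 0, 0.04], [-0.16, 0.36, 0.035, 0, 0, 0, 0.04], [-0.16, 0.4, 0.04, 0, 0, 0, 0.04], [-0.15, 0.435, 0.042, 0, 0, 0, 0.04]]

```text
time_s: 16.9
position: [0.5039, 0.1823, 0.1865]
tcp_rot: [[0.003, -0.039, 0.999], [0.001, 0.999, 0.039], [-1.0, 0.0, 0.003]]
force: [1.0, -0.9, -2.1]
opening: 0.661
```

play_rows:
  rows:
    - [[0, 0.02, 0, 0, 0, 0, 0.04], [0.01, 0.027, 0, 0, 0, 0, 0.04], [0.03, 0.027, 0, 0, 0, 0, 0.04], [0.04, 0.027, 0, 0, 0, 0, 0.04], [0.04, 0.027, 0, 0, 0, 0, 0.04]]

```text
time_s: 17.4
position: [0.5006, 0.2057, 0.1438]
tcp_rot: [[-0.005, -0.037, 0.999], [-0.001, 0.999, 0.037], [-1.0, -0.001, -0.005]]
force: [-0.2, 0.3, -2.3]
opening: 0.661
```

```bash
python3 - <<'E'
from h import *
c=save('wrist','w13.png');s=read_state();p=np.array(s['position'])
plan((.5032,.2061,.0769),92.2)
zl=p[2]+.075-.0369
for dy in(0,.002,.004): print(dy,proj(c,(p[0],p[1]+dy+.026,zl)))
y=c['pixels'][235:290,322].astype(int);print([(235+i,v.tolist()) for i,v in enumerate(y)][::2])
E
```

```text
pos [0.5015 0.2059 0.1448] yang 92.11 op 0.66 F [ 0.9 -0.5 -1.6] t 17.45 ->shift [0.0679 0.0002 0.0019] turn [-0.09 -0.16  0.03]
0 [[323.02390167 263.3735766 ]]
0.002 [[323.23561788 258.29925362]]
0.004 [[323.44893815 253.18648522]]
[(235, [174, 153, 104]), (237, [175, 154, 105]), (239, [178, 157, 108]), (241, [181, 161, 111]), (243, [172, 145, 83]), (245, [214, 158, 22]), (247, [206, 149, 20]), (249, [145, 103, 15]), (251, [144, 102, 16]), (253, [141, 99, 17]), (255, [184, 133, 19]), (257, [203, 148, 22]), (259, [226, 168, 25]), (261, [222, 164, 24]), (263, [223, 165, 24]), (265, [222, 165, 23]), (267, [228, 172, 25]), (269, [232, 177, 24]), (271, [232, 177, 25]), (273, [232, 178, 25]), (275, [232, 178, 24]), (277, [232, 178, 24]), (279, [232, 177, 24]), (281, [232, 177, 24]), (283, [232, 178, 27]), (285, [231, 179, 34]), (287, [231, 178, 33]), (289, [232, 177, 26])]
```

View pics/w13.png

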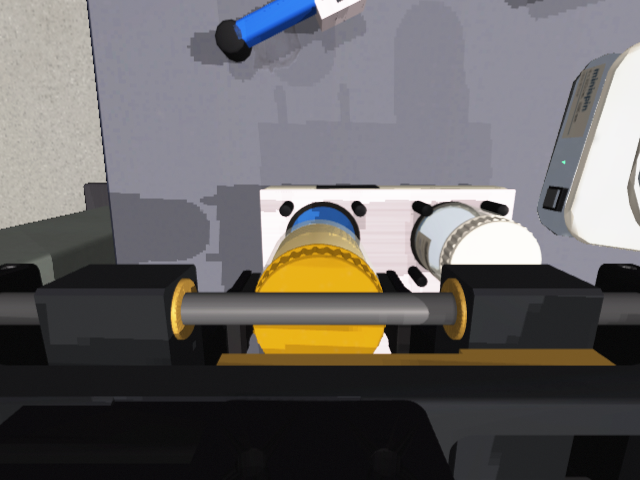

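play_rows:
  rows:
    - [[0.025, 0.0005, 0.0015, 0, 0, 0, 0.04], [0.045, 0.0005, 0.0015, 0, 0, 0, 0.04], [0.057, 0.0005, 0.0015, 0, 0, 0, 0.04], [0.064, 0.0005, 0.0015, 0, 0, 0, 0.04], [0.068, 0.0005, 0.0015, 0, 0, 0, 0.04], [0.069, 0.0005, 0.0015, 0, 0, 0, 0.04], [0.069, 0.0005, 0.0015, 0, 0, 0, 0.04]]

```text
time_s: 18.15
position: [0.5042, 0.2075, 0.0773]
tcp_rot: [[0.001, -0.038, 0.999], [0.0, 0.999, 0.038], [-1.0, 0.0, 0.001]]
force: [-0.0, -0.5, -1.6]
opening: 0.662
```

play_rows:
  rows:
    - [[0.001, -0.0005, -0.0005, 0, 0, 0, 0.04], [0.001, -0.0005, -0.0005, 0, 0, 0, 0.05], [0.001, -0.0005, -0.0005, 0, 0, 0, 0.07], [0.001, -0.0005, -0.0005, 0, 0, 0, 0.075], [0.001, -0.0005, -0.0005, 0, 0, 0, 0.075], [0, 0, 0, 0, 0, 0, 0.075], [-0.02, 0, 0, 0, 0, 0, 0.075], [-0.06, 0, 0, 0, 0, 0, 0.075], [-0.1, -0.02, 0, 0, 0, 0, 0.075], [-0.14, -0.06, 0.01, 0, 0, 0, 0.075], [-0.17, -0.1, 0.02, 0, 0, 0, 0.075], [-0.17, -0.11, 0.02, 0, 0, 0, 0.075]]

```text
time_s: 19.35
position: [0.5316, 0.0956, 0.2511]
tcp_rot: [[0.01, -0.036, 0.999], [-0.001, 0.999, 0.036], [-1.0, -0.002, 0.01]]
force: [0.8, -0.7, -0.1]
opening: 0.864
```

```bash
python3 - <<'E'
from h import *
c=save('wrist','w14.png')
plan((.53,-.38,.255),92.2)
E
```

```text
pos [0.531  0.0941 0.2502] yang 92.01 op 0.863 F [-0.4 -1.8 -0.1] t 19.4 ->shift [-0.0036 -0.4738 -0.0176] turn [-0.19  0.43  0.17]
```

View pics/w14.png

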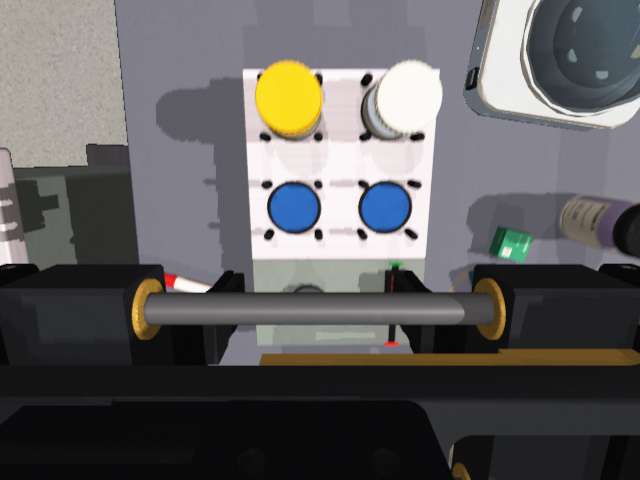

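Both cups stand in their places, with lids at (289,97) and (405,95). On to the third.

play_rows:
  rows:
    - [[0, -0.045, 0, 0, 0, 0, 0.087], [0, -0.095, -0.005, 0, 0, 0, 0.087], [0, -0.145, -0.01, 0, 0, 0, 0.087], [0, -0.195, -0.01, 0, 0, 0, 0.087], [0, -0.245, -0.02, 0, 0, 0, 0.087], [0, -0.295, -0.02, 0, 0, 0, 0.087], [0, -0.345, -0.02, 0, 0, 0, 0.087], [0, -0.395, -0.02, 0, 0, 0, 0.087], [0, -0.44, -0.02, 0, 0, 0, 0.087], [0, -0.47, -0.02, 0, 0, 0, 0.087], [0, -0.48, -0.02, 0, 0, 0, 0.087], [0, -0.48, -0.02, 0, 0, 0, 0.087]]

```text
time_s: 20.6
position: [0.5258, -0.3825, 0.2457]
tcp_rot: [[-0.001, -0.036, 0.999], [0.002, 0.999, 0.036], [-1.0, 0.002, -0.001]]
force: [-0.1, 0.9, 0.1]
opening: 0.999
```

```bash

python3 cups.py "[(.5935,-.35),(.464,-.378)]" w15.png; python3 -c "
from h import *
plan((.4645,-.377,.0365),92.2)
plan((.593,-.35,.0365),92.2)"
```

```text
w 78.7194 [ 0.5945 -0.35  ] 0.027000000000000003 top 45.64826 [ 0.592 -0.349]
w 71.79625 [ 0.4655 -0.3765] 0.029000000000000005 top 10.004154 [ 0.482  -0.3715]
pos [ 0.5259 -0.38    0.2462] yang 92.23 op 1.0 F [ 0.7  0.2 -1.1] t 20.7 ->shift [ 0.2097  0.0049 -0.061 ] turn [ 0.03 -0.07 -0.14]
pos [ 0.5259 -0.38    0.2462] yang 92.23 op 1.0 F [ 0.7  0.2 -1.1] t 20.7 ->shift [0.2096 0.0269 0.0685] turn [ 0.03 -0.07 -0.14]
```

View pics/w15.png

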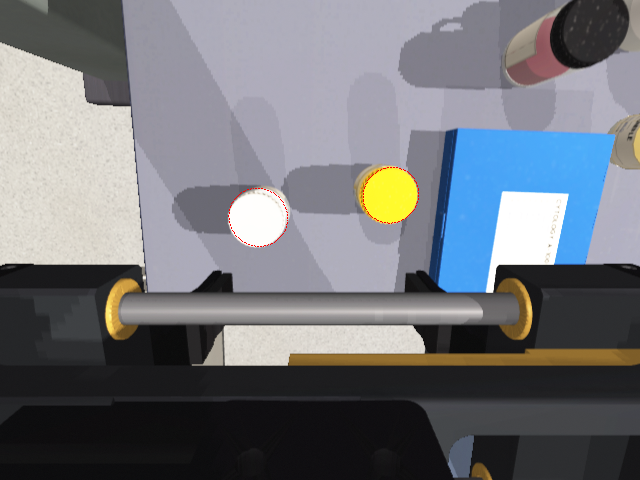

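play_rows:
  rows:
    - [[0.03, 0.007, -0.03, 0, 0, 0, 0.087], [0.06, 0.007, -0.061, 0, 0, 0, 0.087], [0.09, 0.007, -0.061, 0, 0, 0, 0.087], [0.13, 0.007, -0.061, 0, 0, 0, 0.087], [0.17, 0.007, -0.061, 0, 0, 0, 0.087], [0.195, 0.007, -0.061, 0, 0, 0, 0.087], [0.206, 0.007, -0.061, 0, 0, 0, 0.087], [0.2097, 0.007, -0.061, 0, 0, 0, 0.087], [0.2097, 0.007, -0.061, 0, 0, 0, 0.06], [0.2097, 0.007, -0.061, 0, 0, 0, 0.04], [0.2097, 0.007, -0.061, 0, 0, 0, 0.04], [0.2097, 0.007, -0.061, 0, 0, 0, 0.04]]

```text
time_s: 21.9
position: [0.4653, -0.378, 0.0382]
tcp_rot: [[0.001, -0.038, 0.999], [-0.002, 0.999, 0.038], [-1.0, -0.002, 0.001]]
force: [-0.8, -0.2, 0.3]
opening: 0.728
```

play_rows:
  rows:
    - [[0, 0, 0, 0, 0, 0, 0.04], [0, 0, 0, 0, 0, 0, 0.04]]

```text
time_s: 22.1
position: [0.4648, -0.3778, 0.038]
tcp_rot: [[0.0, -0.038, 0.999], [-0.001, 0.999, 0.038], [-1.0, -0.001, 0.0]]
force: [-2.2, -0.3, 5.3]
opening: 0.659
```

```bash
python3 - <<'E'
from h import *
c=save('wrist','w16.png');s=read_state();p=np.array(s['position'])
zl=.075
for dy in(0,.002,.004): print(dy,proj(c,(p[0],p[1]+dy+.026,zl)))
plan((.5070,.107,.25),92.2)
plan((.6070,.111,.25),92.2)
E
```

```text
0 [[321.03965474 262.07472739]]
0.002 [[321.2464424  257.07496073]]
0.004 [[321.4547681  252.03800715]]
pos [ 0.4648 -0.3778  0.038 ] yang 92.19 op 0.66 F [-1.4  0.6  5.8] t 22.15 ->shift [-0.2123  0.4827  0.0606] turn [-0.01  0.    0.03]
pos [ 0.4648 -0.3778  0.038 ] yang 92.19 op 0.66 F [-1.4  0.6  5.8] t 22.15 ->shift [-0.2123  0.4829  0.1607] turn [-0.01  0.    0.03]
```

View pics/w16.png

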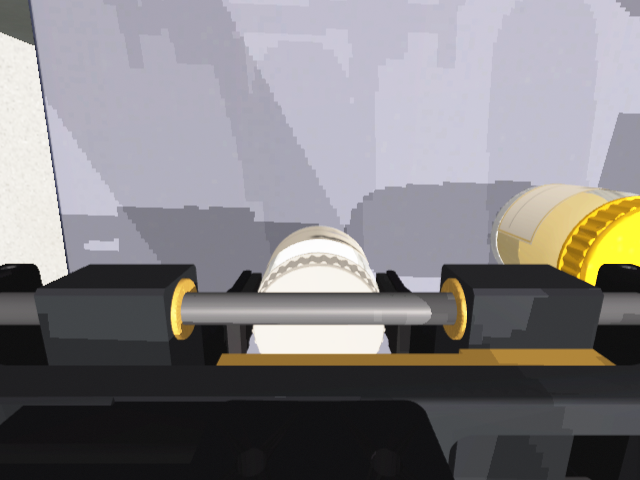

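Gripped, with the cup about 1 mm toward −y of the tool. I'm carrying it to the near-right place.

play_rows:
  rows:
    - [[-0.04, 0, 0, 0, 0, 0, 0.04], [-0.09, 0, 0, 0, 0, 0, 0.04], [-0.13, 0.03, 0, 0, 0, 0, 0.04], [-0.15, 0.075, 0.01, 0, 0, 0, 0.04], [-0.16, 0.125, 0.015, 0, 0, 0, 0.04], [-0.16, 0.175, 0.02, 0, 0, 0, 0.04], [-0.16, 0.225, 0.03, 0, 0, 0, 0.04], [-0.16, 0.275, 0.035, 0, 0, 0, 0.04], [-0.16, 0.325, 0.04, 0, 0, 0, 0.04], [-0.16, 0.375, 0.05, 0, 0, 0, 0.04], [-0.16, 0.42, 0.055, 0, 0, 0, 0.04], [-0.15, 0.455, 0.06, 0, 0, 0, 0.04]]

```text
time_s: 23.35
position: [0.508, 0.0825, 0.1877]
tcp_rot: [[0.003, -0.039, 0.999], [0.001, 0.999, 0.039], [-1.0, 0.001, 0.003]]
force: [-0.1, -0.5, -2.3]
opening: 0.664
```

play_rows:
  rows:
    - [[0, 0.02, 0, 0, 0, 0, 0.04], [0.01, 0.03, 0, 0, 0, 0, 0.04], [0.03, 0.03, 0, 0, 0, 0, 0.04], [0.04, 0.03, 0, 0, 0, 0, 0.04], [0.04, 0.03, 0, 0, 0, 0, 0.04], [0.04, 0.03, 0, 0, 0, 0, 0.04]]

```text
time_s: 23.95
position: [0.5066, 0.1087, 0.1469]
tcp_rot: [[-0.0, -0.037, 0.999], [-0.0, 0.999, 0.037], [-1.0, -0.0, -0.0]]
force: [-1.0, 0.5, -2.3]
opening: 0.659
```

```bash
python3 - <<'E'
from h import *
c=save('wrist','w17.png')
plan((.5070,.1095,.078),92.2)
E
```

```text
pos [0.5069 0.1088 0.1473] yang 92.11 op 0.662 F [ 0.4  0.4 -1.3] t 24.0 ->shift [0.0693 0.0007 0.    ] turn [-0.09  0.04  0.  ]
```

View pics/w17.png

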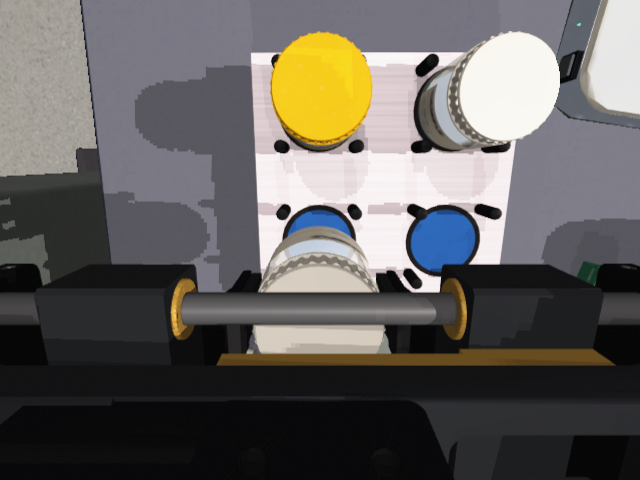

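play_rows:
  rows:
    - [[0.025, 0.0005, 0, 0, 0, 0, 0.04], [0.045, 0.0005, 0, 0, 0, 0, 0.04], [0.057, 0.0005, 0, 0, 0, 0, 0.04], [0.064, 0.0005, 0, 0, 0, 0, 0.04], [0.068, 0.0005, 0, 0, 0, 0, 0.04], [0.07, 0.0005, 0, 0, 0, 0, 0.04], [0.07, 0.0005, 0, 0, 0, 0, 0.04]]

```text
time_s: 24.7
position: [0.5069, 0.1099, 0.078]
tcp_rot: [[0.001, -0.038, 0.999], [-0.0, 0.999, 0.038], [-1.0, -0.0, 0.001]]
force: [-0.2, -0.1, -0.0]
opening: 0.662
```

play_rows:
  rows:
    - [[0.0005, 0, 0, 0, 0, 0, 0.04], [0.0005, 0, 0, 0, 0, 0, 0.05], [0.0005, 0, 0, 0, 0, 0, 0.07], [0.0005, 0, 0, 0, 0, 0, 0.075], [0.0005, 0, 0, 0, 0, 0, 0.075], [0, 0, 0, 0, 0, 0, 0.075], [-0.02, 0, 0, 0, 0, 0, 0.075], [-0.06, 0, 0, 0, 0, 0, 0.075], [-0.1, -0.02, 0, 0, 0, 0, 0.075], [-0.14, -0.06, 0.01, 0, 0, 0, 0.075], [-0.17, -0.1, 0.02, 0, 0, 0, 0.075], [-0.17, -0.11, 0.02, 0, 0, 0, 0.075]]

```text
time_s: 25.9
position: [0.5345, -0.0025, 0.2515]
tcp_rot: [[0.01, -0.036, 0.999], [-0.003, 0.999, 0.036], [-1.0, -0.004, 0.01]]
force: [0.3, 0.3, -0.4]
opening: 0.865
```

```bash
python3 - <<'E'
from h import *
c=save('wrist','w18.png')
plan((.54,-.44,.255),92.2)
E
```

```text
pos [ 0.5339 -0.0038  0.2505] yang 92.01 op 0.868 F [ 0.3 -1.6  0.9] t 25.95 ->shift [-0.0027 -0.4361 -0.0093] turn [-0.18  0.47  0.25]
```

View pics/w18.png

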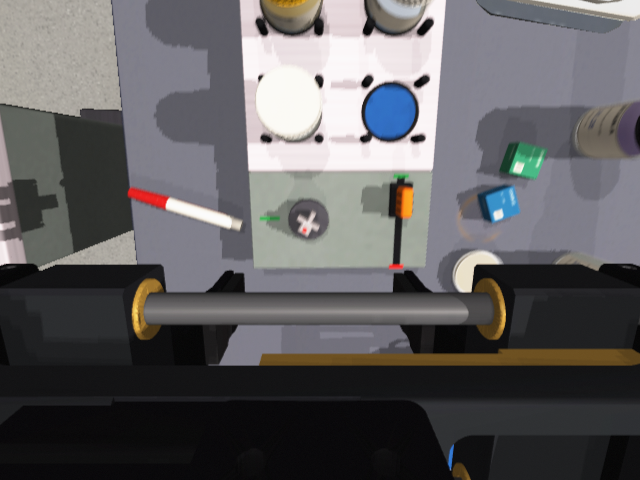

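Three cups are placed and the lock still reaches the green mark at (401,178). Now the last cup.

play_rows:
  rows:
    - [[0, -0.045, 0, 0, 0, 0, 0.087], [0, -0.095, 0, 0, 0, 0, 0.087], [0, -0.145, 0.005, 0, 0, 0, 0.087], [0, -0.195, 0.01, 0, 0, 0, 0.087], [0, -0.245, 0.01, 0, 0, 0, 0.087], [0, -0.295, 0.02, 0, 0, 0, 0.087], [0, -0.34, 0.025, 0, 0, 0, 0.087], [0, -0.38, 0.03, 0, 0, 0, 0.087], [0, -0.405, 0.03, 0, 0, 0, 0.087], [0, -0.42, 0.03, 0, 0, 0, 0.087], [0, -0.42, 0.03, 0, 0, 0, 0.087], [0, -0.42, 0.03, 0, 0, 0, 0.087]]

```text
time_s: 27.15
position: [0.5764, -0.4161, 0.2464]
tcp_rot: [[-0.001, -0.039, 0.999], [0.002, 0.999, 0.039], [-1.0, 0.002, -0.001]]
force: [-0.0, 0.9, 0.1]
opening: 1.0
```

```bash

python3 cups.py "[(.5935,-.35)]" w19.png; python3 -c "
from h import *
plan((.5935,-.3495,.0365),92.2)"
```

```text
w 80.0 [ 0.5935 -0.3515] 0.026000000000000002 top 45.735367 [ 0.592 -0.349]
pos [ 0.5767 -0.4156  0.247 ] yang 92.28 op 1.002 F [-0.2 -0.1  0.4] t 27.25 ->shift [0.2106 0.065  0.0196] turn [ 0.08 -0.03 -0.08]
```

View pics/w19.png

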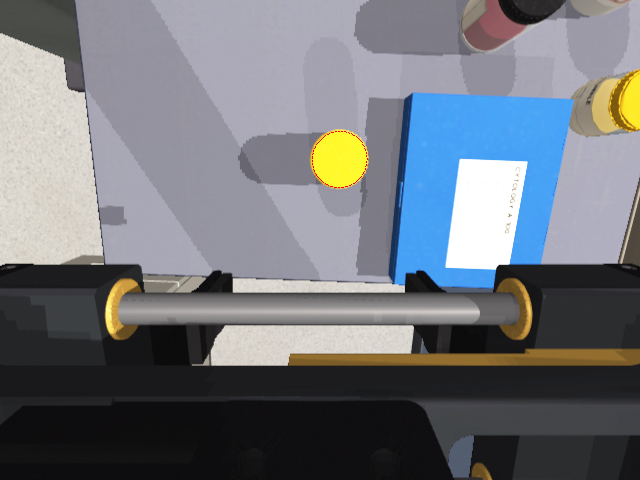

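play_rows:
  rows:
    - [[0.02, 0.035, 0.01, 0, 0, 0, 0.08], [0.05, 0.06, 0.018, 0, 0, 0, 0.08], [0.09, 0.066, 0.0185, 0, 0, 0, 0.08], [0.13, 0.066, 0.0185, 0, 0, 0, 0.08], [0.17, 0.066, 0.0185, 0, 0, 0, 0.08], [0.195, 0.066, 0.0185, 0, 0, 0, 0.08], [0.206, 0.066, 0.0185, 0, 0, 0, 0.08], [0.2105, 0.066, 0.0185, 0, 0, 0, 0.08], [0.2105, 0.066, 0.0185, 0, 0, 0, 0.06], [0.2105, 0.066, 0.0185, 0, 0, 0, 0.04], [0.2105, 0.066, 0.0185, 0, 0, 0, 0.04], [0.2105, 0.066, 0.0185, 0, 0, 0, 0.04]]

```text
time_s: 28.45
position: [0.5933, -0.3517, 0.0381]
tcp_rot: [[0.002, -0.038, 0.999], [-0.002, 0.999, 0.038], [-1.0, -0.002, 0.002]]
force: [-0.4, 0.2, 2.8]
opening: 0.658
```

play_rows:
  rows:
    - [[0, 0, 0, 0, 0, 0, 0.04], [0, 0, 0, 0, 0, 0, 0.04]]

```text
time_s: 28.65
position: [0.5934, -0.3518, 0.0382]
tcp_rot: [[0.002, -0.038, 0.999], [-0.002, 0.999, 0.038], [-1.0, -0.002, 0.002]]
force: [-0.4, 0.1, 5.3]
opening: 0.66
```

```bash
python3 - <<'E'
from h import *
c=save('wrist','w20.png');s=read_state();p=np.array(s['position'])
zl=.075
for dy in(0,.002,.004): print(dy,proj(c,(p[0],p[1]+dy+.026,zl)))
plan((.6070,.111,.25),92.2)
E
```

```text
0 [[321.26230812 262.0423212 ]]
0.002 [[321.46817544 257.05075601]]
0.004 [[321.67557757 252.02197692]]
pos [ 0.5934 -0.3518  0.0382] yang 92.17 op 0.657 F [0.5 0.4 5.6] t 28.7 ->shift [-0.2125  0.4616  0.0316] turn [-0.03  0.12  0.1 ]
```

View pics/w20.png

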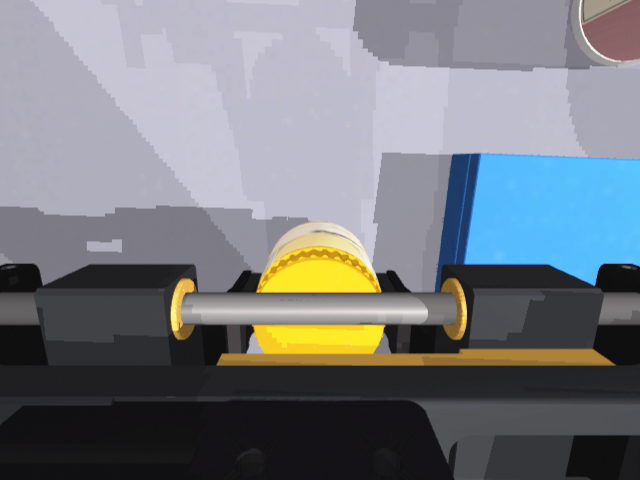

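play_rows:
  rows:
    - [[-0.04, 0, 0, 0, 0, 0, 0.04], [-0.09, 0, 0, 0, 0, 0, 0.04], [-0.13, 0.03, 0, 0, 0, 0, 0.04], [-0.15, 0.075, 0.005, 0, 0, 0, 0.04], [-0.16, 0.125, 0.01, 0, 0, 0, 0.04], [-0.16, 0.175, 0.01, 0, 0, 0, 0.04], [-0.16, 0.225, 0.015, 0, 0, 0, 0.04], [-0.16, 0.275, 0.02, 0, 0, 0, 0.04], [-0.16, 0.325, 0.025, 0, 0, 0, 0.04], [-0.16, 0.37, 0.03, 0, 0, 0, 0.04], [-0.16, 0.41, 0.0315, 0, 0, 0, 0.04], [-0.15, 0.44, 0.0315, 0, 0, 0, 0.04]]

```text
time_s: 29.9
position: [0.6073, 0.0926, 0.1871]
tcp_rot: [[0.002, -0.04, 0.999], [0.0, 0.999, 0.04], [-1.0, 0.0, 0.002]]
force: [1.0, -0.3, -2.0]
opening: 0.656
```

play_rows:
  rows:
    - [[0, 0.015, 0, 0, 0, 0, 0.04], [0.01, 0.022, 0, 0, 0, 0, 0.04], [0.03, 0.022, 0, 0, 0, 0, 0.04], [0.04, 0.022, 0, 0, 0, 0, 0.04], [0.04, 0.022, 0, 0, 0, 0, 0.04], [0.04, 0.022, 0, 0, 0, 0, 0.04]]

```text
time_s: 30.5
position: [0.6067, 0.1106, 0.1465]
tcp_rot: [[-0.0, -0.037, 0.999], [-0.0, 0.999, 0.037], [-1.0, -0.0, -0.0]]
force: [-0.2, -0.4, -3.7]
opening: 0.66
```

```bash
python3 - <<'E'
from h import *
c=save('wrist','w21.png')
plan((.607,.111,.0782),92.2)
E
```

```text
pos [0.6071 0.1108 0.147 ] yang 92.1 op 0.66 F [ 0.2  0.4 -1.6] t 30.55 ->shift [ 0.0688  0.0002 -0.0002] turn [-0.1   0.06  0.01]
```

View pics/w21.png

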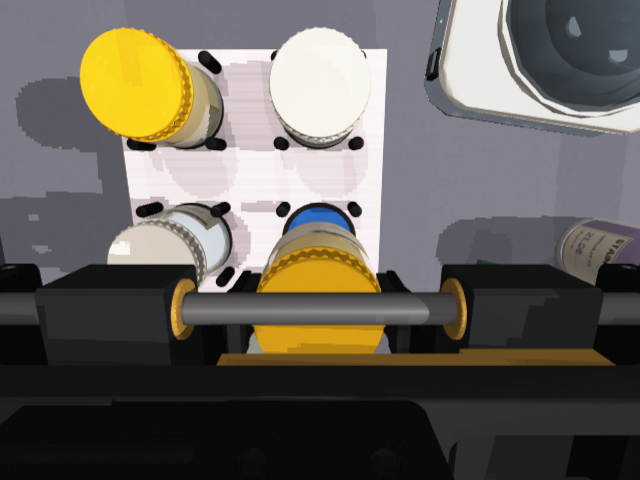

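play_rows:
  rows:
    - [[0.025, 0, 0, 0, 0, 0, 0.04], [0.045, 0, 0, 0, 0, 0, 0.04], [0.057, 0, 0, 0, 0, 0, 0.04], [0.064, 0, 0, 0, 0, 0, 0.04], [0.068, 0, 0, 0, 0, 0, 0.04], [0.07, 0, 0, 0, 0, 0, 0.04], [0.07, 0, 0, 0, 0, 0, 0.04]]

```text
time_s: 31.25
position: [0.607, 0.1117, 0.0781]
tcp_rot: [[0.002, -0.038, 0.999], [-0.0, 0.999, 0.038], [-1.0, -0.0, 0.002]]
force: [-1.1, -1.0, 2.2]
opening: 0.665
```

play_rows:
  rows:
    - [[0, 0, 0, 0, 0, 0, 0.04], [0, 0, 0, 0, 0, 0, 0.05], [0, 0, 0, 0, 0, 0, 0.07], [0, 0, 0, 0, 0, 0, 0.075], [0, 0, 0, 0, 0, 0, 0.075], [0, 0, 0, 0, 0, 0, 0.075], [-0.02, 0, 0, 0, 0, 0, 0.075], [-0.06, 0, 0, 0, 0, 0, 0.075], [-0.1, 0, 0, 0, 0, 0, 0.075], [-0.14, 0, 0, 0, 0, 0, 0.075], [-0.18, -0.01, -0.01, 0, 0, 0, 0.075], [-0.19, -0.01, -0.02, 0, 0, 0, 0.075]]

```text
time_s: 32.45
position: [0.5896, 0.1003, 0.2716]
tcp_rot: [[0.01, -0.037, 0.999], [-0.001, 0.999, 0.038], [-1.0, -0.001, 0.01]]
force: [1.5, 1.0, -0.1]
opening: 0.863
```

```bash
python3 - <<'E'
from h import *
c=save('wrist','w22.png')
c=save('top','t22.png')
cv2.imwrite('pics/t22c.png',cv2.resize(cv2.cvtColor(c['pixels'][200:330,160:360],cv2.COLOR_RGB2BGR),None,fx=4,fy=4,interpolation=cv2.INTER_CUBIC))
plan((.54,.3,.28),92.2)
E
```

```text
pos [0.5866 0.1011 0.2685] yang 92.17 op 0.859 F [ 0.1 -0.2 -0.6] t 32.55 ->shift [-0.0116  0.2005 -0.039 ] turn [-0.03  0.18 -0.  ]
```

View pics/w22.png

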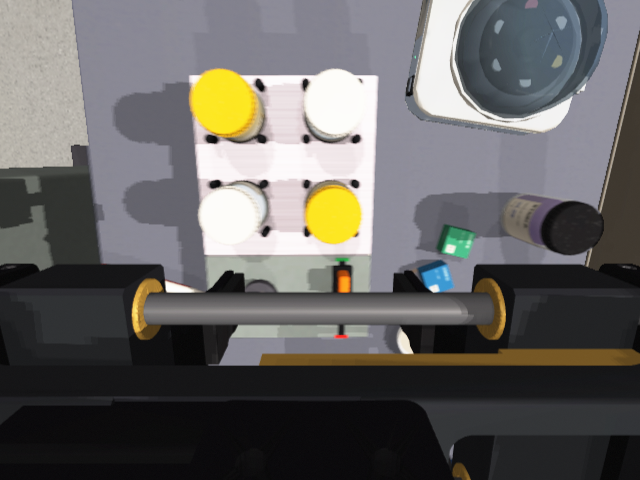

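View pics/t22c.png

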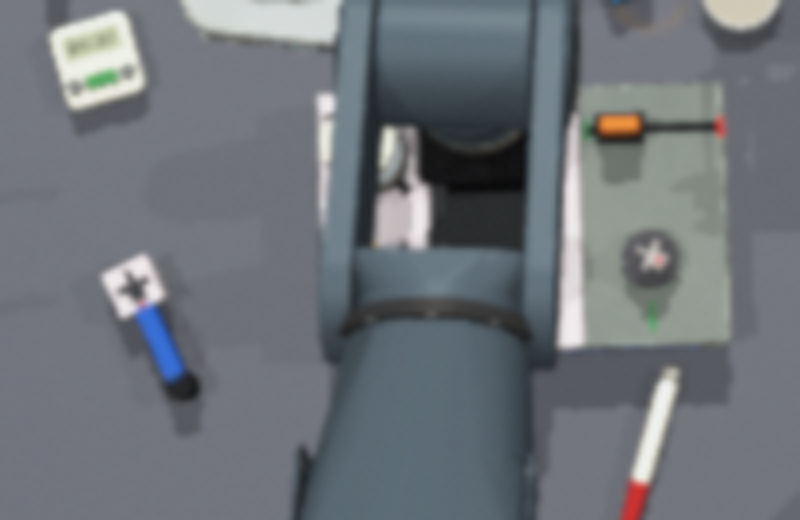

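All four cups stand upright in their places, with lids at (226,103), (334,103), (232,212) and (333,213). The lock is at green, and the loose arm lies with its hub at about (133,287) in the zoomed top view. Next I'm going over to look at it.

```bash
python3 - <<'E'
from h import *
plan((.42,.35,.25),26)
E
```

```text
pos [0.5866 0.1011 0.2685] yang 92.17 op 0.859 F [ 0.1 -0.2 -0.6] t 32.55 ->shift [ 0.018   0.255  -0.1571] turn [66.17  0.16 -0.11]
```

play_rows:
  rows:
    - [[0, 0.03, -0.02, 8, 0, 0, 0.08], [0, 0.06, -0.04, 16, 0, 0, 0.08], [0.002, 0.09, -0.06, 24, 0, 0, 0.08], [0.006, 0.13, -0.08, 32, 0, 0, 0.08], [0.01, 0.17, -0.1, 40, 0, 0, 0.08], [0.014, 0.205, -0.12, 48, 0, 0, 0.08], [0.018, 0.235, -0.14, 56, 0, 0, 0.08], [0.018, 0.25, -0.152, 64, 0, 0, 0.08], [0.018, 0.255, -0.157, 66.2, 0, 0, 0.08], [0.018, 0.255, -0.157, 66.2, 0, 0, 0.08], [0.018, 0.255, -0.157, 66.2, 0, 0, 0.08], [0.018, 0.255, -0.157, 66.2, 0, 0, 0.08]]

```text
time_s: 33.75
position: [0.4204, 0.3493, 0.2477]
tcp_rot: [[-0.001, 0.899, 0.438], [-0.001, 0.438, -0.899], [-1.0, -0.001, 0.0]]
force: [0.1, 0.0, -0.3]
opening: 0.917
```

```bash
python3 - <<'E'
from h import *
c=save('wrist','w23.png')
plan((.42,.35,.25),26)
E
```

```text
pos [0.4206 0.3492 0.248 ] yang 25.95 op 0.919 F [-0.6  0.5 -0.3] t 33.8 ->shift [-0.002  -0.0002 -0.0009] turn [-0.05  0.01  0.06]
```

View pics/w23.png

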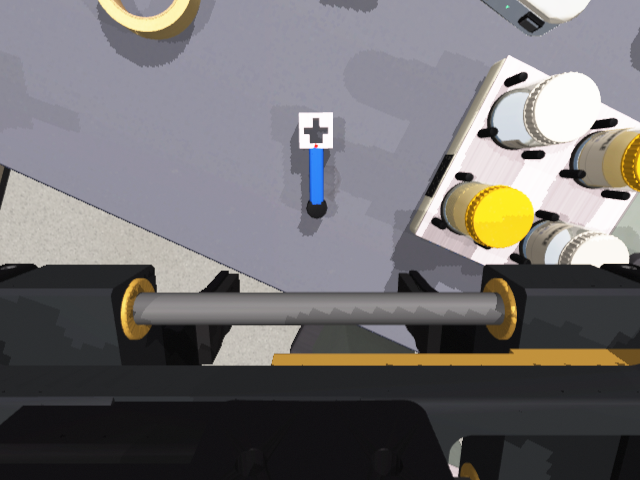

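The hub is at (316,130) with its red dot at (316,147), and the bar points straight down the image to the boss at (317,208).

```bash
python3 - <<'E'
from h import *
c=capture('wrist')
# hub via white minAreaRect
hsv=cv2.cvtColor(c['pixels'],cv2.COLOR_RGB2HSV)
m=cv2.inRange(hsv,np.array((0,0,200)),np.array((180,40,255)));q=np.zeros_like(m);q[100:158,285:350]=1;m*=q
cs,_=cv2.findContours(m,cv2.RETR_EXTERNAL,cv2.CHAIN_APPROX_NONE);k=max(cs,key=cv2.contourArea)
rc=cv2.minAreaRect(k);print(rc);B=cv2.boxPoints(rc)+0
W=np.array([ray(c,u,.026)[:2] for u in B]);print(W.round(4),'ctr',W.mean(0).round(4))
print('edges',np.linalg.norm(np.roll(W,-1,0)-W,axis=1).round(4))
for b,st in blobs(c['pixels'],(100,120,60),(125,255,255),100,(290,130,60,90)):
    print('bar',b,st,ray(c,b,.02).round(4))
    y0,y1=st[1]+8,st[1]+st[3]-12
    mm=cv2.inRange(hsv,np.array((100,120,60)),np.array((125,255,255)))
    e=[np.mean(np.where(mm[y,295:340])[0])+295 for y in(y0,y1)]
    A=ray(c,(e[0],y0),.022);D=ray(c,(e[1],y1),.022);print('dir',np.degrees(np.arctan2(*(D-A)[1::-1])))
x,y,w,h=270,90,100,140
cv2.imwrite('pics/w23c.png',cv2.cvtColor(cv2.resize(c['pixels'][y:y+h,x:x+w],None,fx=4.2,fy=4.2,interpolation=cv2.INTER_CUBIC),cv2.COLOR_RGB2BGR))
E
```

```text
((315.5, 130.0), (36.0, 33.0), 90.0)
[[0.5133 0.4161]
 [0.5286 0.3846]
 [0.4957 0.3683]
 [0.48   0.4005]] ctr [0.5044 0.3924]
edges [0.035  0.0368 0.0358 0.0368]
bar [316.00492611 175.64778325] [309 148  15  57 812] [0.4613 0.3709 0.02  ]
dir -154.17935185081282
```

View pics/w23c.png

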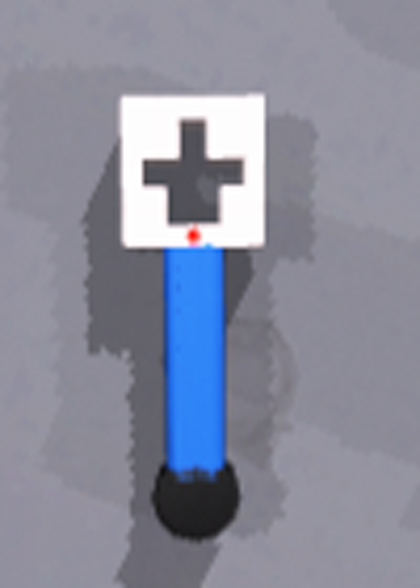

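```bash
python3 - <<'E'
from h import *
plan((.5044,.3924,.10),25.8)
E
```

```text
pos [0.4207 0.3493 0.2482] yang 25.94 op 0.916 F [0.6 0.9 0.6] t 33.85 ->shift [ 0.1481  0.0942 -0.0022] turn [0.14 0.   0.03]
```

play_rows:
  rows:
    - [[0.04, 0.02, -0.001, 0, 0, 0, 0.065], [0.08, 0.04, -0.002, 0, 0, 0, 0.065], [0.11, 0.05, -0.002, 0, 0, 0, 0.065], [0.14, 0.05, -0.002, 0, 0, 0, 0.065], [0.148, 0.05, -0.002, 0, 0, 0, 0.065], [0.148, 0.05, -0.002, 0, 0, 0, 0.065], [0.148, 0.05, -0.002, 0, 0, 0, 0.065], [0.148, 0.05, -0.002, 0, 0, 0, 0.065]]

```text
time_s: 34.65
position: [0.4654, 0.3741, 0.1025]
tcp_rot: [[0.003, 0.899, 0.438], [0.002, 0.438, -0.899], [-1.0, 0.004, -0.0]]
force: [-0.1, 0.7, 0.3]
opening: 0.747
```

```bash
cat > hub.py <<'E'
from h import *
import sys
c=save('wrist',sys.argv[1])
hsv=cv2.cvtColor(c['pixels'],cv2.COLOR_RGB2HSV)
m=cv2.inRange(hsv,np.array((0,0,200)),np.array((180,40,255)));q=np.zeros_like(m);q[60:290,230:410]=1;m*=q
cs,_=cv2.findContours(m,cv2.RETR_EXTERNAL,cv2.CHAIN_APPROX_NONE);k=max(cs,key=cv2.contourArea)
rc=cv2.minAreaRect(k);print(rc);B=cv2.boxPoints(rc)
W=np.array([ray(c,u,.026)[:2] for u in B]);print(W.round(4),'ctr',W.mean(0).round(4))
print('edges',np.linalg.norm(np.roll(W,-1,0)-W,axis=1).round(4))
plan((*W.mean(0),.005),25.8)
E
python3 hub.py w24.png
```

```text
((317.5, 191.5), (53.0, 53.0), 90.0)
[[0.5123 0.417 ]
 [0.5281 0.3844]
 [0.4955 0.3678]
 [0.479  0.4016]] ctr [0.5037 0.3927]
edges [0.0362 0.0366 0.0376 0.0366]
pos [0.4653 0.3741 0.1025] yang 25.98 op 0.749 F [0.1 0.3 0.2] t 34.7 ->shift [0.0977 0.0423 0.0001] turn [ 0.18 -0.01 -0.21]
```

View pics/w24.png

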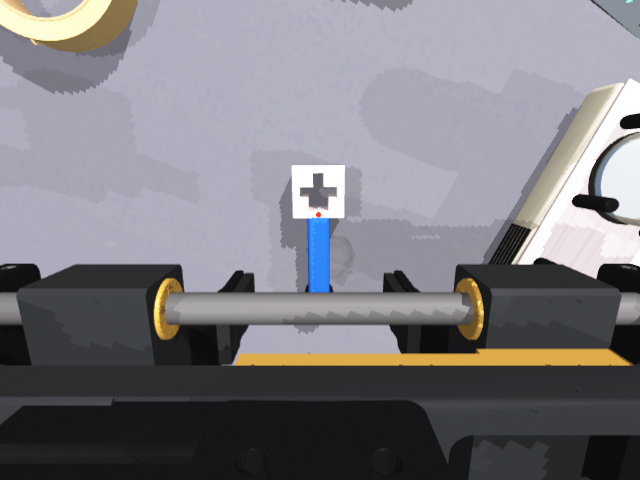

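play_rows:
  rows:
    - [[0.02, 0.02, 0, 0, 0, 0, 0.065], [0.04, 0.0425, 0, 0, 0, 0, 0.065], [0.06, 0.0425, 0, 0, 0, 0, 0.065], [0.08, 0.0425, 0, 0, 0, 0, 0.065], [0.092, 0.0425, 0, 0, 0, 0, 0.065], [0.096, 0.0425, 0, 0, 0, 0, 0.065], [0.0965, 0.0425, 0, 0, 0, 0, 0.065], [0.0965, 0.0425, 0, 0, 0, 0, 0.04], [0.0965, 0.0425, 0, 0, 0, 0, 0.02], [0.0965, 0.0425, 0, 0, 0, 0, 0.02], [0.0965, 0.0425, 0, 0, 0, 0, 0.02], [0.0965, 0.0425, 0, 0, 0, 0, 0.02]]

```text
time_s: 35.9
position: [0.5027, 0.3923, 0.0045]
tcp_rot: [[0.001, 0.899, 0.438], [0.0, 0.438, -0.899], [-1.0, 0.001, -0.0]]
force: [0.1, 0.3, 1.3]
opening: 0.406
```

play_rows:
  rows:
    - [[0, 0, 0, 0, 0, 0, 0.02], [0, 0, 0, 0, 0, 0, 0.02]]

```text
time_s: 36.1
position: [0.5027, 0.3923, 0.0045]
tcp_rot: [[0.0, 0.899, 0.438], [0.0, 0.438, -0.899], [-1.0, 0.001, -0.0]]
force: [-0.5, -0.2, 4.0]
opening: 0.411
```

```bash
python3 - <<'E'
from h import *
c=save('wrist','w25.png')
plan((.5037,.3927,.005),25.8)
cv2.imwrite('pics/w25c.png',cv2.cvtColor(cv2.resize(c['pixels'][200:380,220:420],None,fx=3.3,fy=3.3,interpolation=cv2.INTER_CUBIC),cv2.COLOR_RGB2BGR))
E
```

```text
pos [0.5027 0.3923 0.0045] yang 25.99 op 0.408 F [-0.9 -0.1  3.1] t 36.15 ->shift [-0.0005  0.0011  0.0001] turn [ 0.19 -0.   -0.03]
```

View pics/w25c.png

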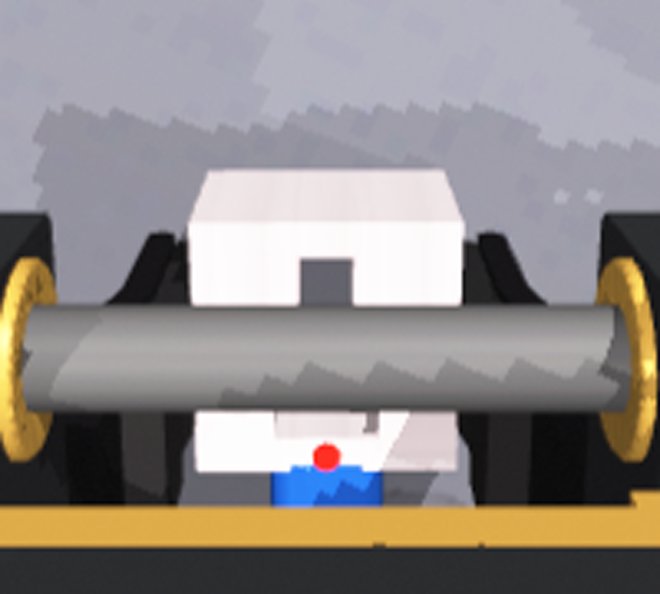

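```bash
cat > off.py <<'E'
from h import *
import sys
z=float(sys.argv[1])
c=capture('wrist');s=read_state();R=np.array(s['tcp_rot']);p=np.array(s['position'])
x=220+325/3.3
A=[]
for r in eval(sys.argv[2]):
    P=ray(c,(x,r),p[2]+z);d=R.T@(P-p);A.append(d);print(r,P.round(4),d.round(4))
print('mid tool y',np.mean(A,0).round(4))
E
python3 off.py .0215 "[267.3,342.4]"
```

```text
267.3 [0.5201 0.4001 0.026 ] [-0.0215  0.0191  0.0006]
342.4 [0.4877 0.3843 0.026 ] [-0.0215 -0.017   0.0006]
mid tool y [-0.0215  0.0011  0.0006]
```

```bash
python3 - <<'E'
from h import *
plan((.475,-.065,.2),52)
E
```

```text
pos [0.5027 0.3923 0.0045] yang 25.98 op 0.411 F [-0.5 -0.8  3.8] t 36.2 ->shift [-0.1957 -0.2251  0.3989] turn [-26.02   0.    -0.03]
```

play_rows:
  rows:
    - [[-0.04, 0, 0, 0, 0, 0, 0.02], [-0.09, 0, 0, 0, 0, 0, 0.02], [-0.14, -0.01, 0.01, 0, 0, 0, 0.02], [-0.175, -0.03, 0.04, -2, 0, 0, 0.02], [-0.195, -0.055, 0.08, -5, 0, 0, 0.02], [-0.196, -0.078, 0.12, -8, 0, 0, 0.02], [-0.196, -0.1, 0.16, -11, 0, 0, 0.02], [-0.196, -0.122, 0.2, -14, 0, 0, 0.02], [-0.196, -0.145, 0.24, -17, 0, 0, 0.02], [-0.196, -0.167, 0.28, -20, 0, 0, 0.02], [-0.196, -0.188, 0.32, -23, 0, 0, 0.02], [-0.196, -0.208, 0.36, -26, 0, 0, 0.02]]

```text
time_s: 37.4
position: [0.4724, -0.0242, 0.1998]
tcp_rot: [[-0.001, 0.614, 0.789], [0.0, 0.789, -0.614], [-1.0, -0.0, -0.001]]
force: [0.8, 0.2, -0.9]
opening: 0.411
```

```bash
python3 - <<'E'
from h import *
plan((.475,-.065,.2),52)
E
```

```text
pos [ 0.4724 -0.0242  0.1998] yang 52.1 op 0.411 F [ 0.8  0.2 -0.9] t 37.4 ->shift [-0.0003 -0.0306  0.0271] turn [ 0.1  -0.04  0.01]
```

play_rows:
  rows:
    - [[0, -0.02, 0.02, 0, 0, 0, 0.02], [0, -0.031, 0.027, 0, 0, 0, 0.02], [0, -0.031, 0.027, 0, 0, 0, 0.02], [0, -0.031, 0.027, 0, 0, 0, 0.02], [0, -0.031, 0.027, 0, 0, 0, 0.02]]

```text
time_s: 37.9
position: [0.4749, -0.062, 0.1999]
tcp_rot: [[-0.001, 0.615, 0.789], [0.001, 0.789, -0.615], [-1.0, 0.0, -0.001]]
force: [0.4, -0.3, -1.6]
opening: 0.411
```

```bash
python3 - <<'E'
from h import *
capture('wrist');capture('wrist')
c=save('wrist','w26.png')
plan((.475,-.065,.2),52)
E
```

```text
pos [ 0.4752 -0.0623  0.2001] yang 52.1 op 0.409 F [0.3 0.7 0.4] t 38.05 ->shift [ 0.0001 -0.0023  0.0015] turn [ 0.1  -0.02 -0.  ]
```

View pics/w26.png

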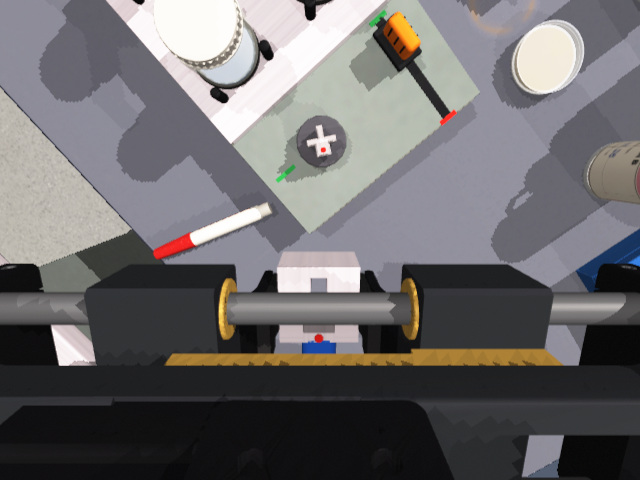

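The shaft is at (322,142) with the red dot below it at (323,150), nearly in line with the held arm. I'll fit the collar and the cross precisely.

```bash
cat > shaft.py <<'E'
from h import *
import sys
c=capture('wrist');s=read_state()
g=eval(sys.argv[1]); p0=ray(c,g,.073)
b=fitcirc(c,ray(c,g,.054),.054,.022,False);print('collar',b)
f=8;u0,v0=int(g[0])-40,int(g[1])-40
crop=cv2.resize(c['pixels'][v0:v0+80,u0:u0+80],None,fx=f,fy=f,interpolation=cv2.INTER_CUBIC)
gray=cv2.GaussianBlur(crop.astype(np.float32).mean(2),(0,0),4)
def cross(x,y,a,z,k):
    R=12-k;w=2.5-k;m=6-k
    P=np.array([[R,-m],[R,m],[m if 0 else w,m],[w,m],[w,R],[-w,R],[-w,w],[-R,w],[-R,-w],[-w,-w],[-w,-R],[w,-R],[w,-m]])/1000
    ca,sa=np.cos(a),np.sin(a);Q=np.c_[x+ca*P[:,0]-sa*P[:,1],y+sa*P[:,0]+ca*P[:,1],np.full(len(P),z)]
    return ((proj(c,Q)+.5-[u0,v0])*f-.5)
# grad based score: inside mean - ring mean
def score(v):
    q=cross(*v,.073,1.2);m=np.zeros(gray.shape,np.uint8);cv2.fillPoly(m,[np.round(q*16).astype(np.int32)],1,shift=4)
    d=cv2.dilate(m,np.ones((13,13)))-m
    return gray[m>0].mean()-gray[d>0].mean()
a0=np.radians(float(sys.argv[2]));best=None
cx,cy=p0[:2]
for st,n,sa,na in((.0015,3,5,4),(.0005,3,2,3),(.0002,3,.7,3)):
    cand=[(score((cx+i*st,cy+j*st,a0+np.radians(k*sa))),cx+i*st,cy+j*st,a0+np.radians(k*sa)) for i in range(-n,n+1) for j in range(-n,n+1) for k in range(-na,na+1)]
    bb=max(cand);cx,cy,a0=bb[1:]
print('cross',bb[0],round(cx,4),round(cy,4),'ang',round(np.degrees(a0),2),'yang',round(np.degrees(a0)+180,2))
o=cv2.cvtColor(crop,cv2.COLOR_RGB2BGR)
cv2.polylines(o,[np.round(cross(cx,cy,a0,.073,1.2)).astype(np.int32)],True,(0,0,255),1)
cv2.polylines(o,[np.round((circ(c,b[1],.054,.022)+.5-[u0,v0])*f).astype(np.int32)],True,(0,255,0),1)
o=cv2.resize(o,(560,560));cv2.imwrite('pics/'+sys.argv[3],o)
E
python3 shaft.py "(322,142)" -128 sh1.png
```

```text
collar (np.float32(75.70255), array([ 0.52540182, -0.00160392]), 0.022)
cross 43.83281 0.5304 0.0001 ang -152.7 yang 27.3
```

View pics/sh1.png

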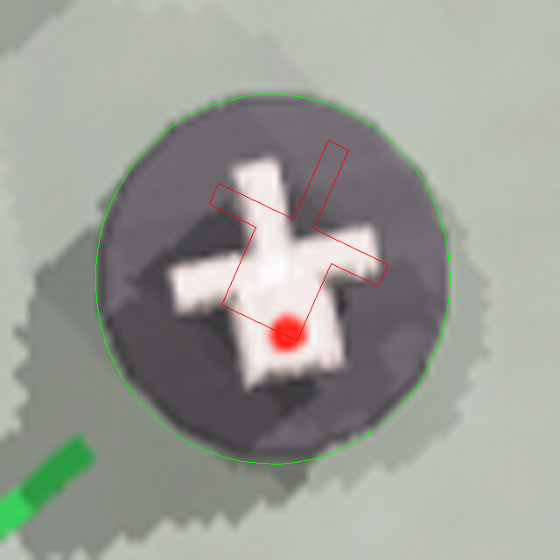

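```bash
python3 - <<'E'
s=open('shaft.py').read()
s=s.replace("return gray[m>0].mean()-gray[d>0].mean()","return (m&M).sum()/((m|M).sum()+1)")
s=s.replace("# grad","hsv=cv2.cvtColor(crop,cv2.COLOR_RGB2HSV);M=(((hsv[...,2]>170)&(hsv[...,1]<45))|((hsv[...,1]>90)&((hsv[...,0]<12)|(hsv[...,0]>165)))).astype(np.uint8);yy,xx=np.mgrid[:M.shape[0],:M.shape[1]];M*=(np.hypot(xx-320,yy-320)<150).astype(np.uint8)\n# grad").replace("crop.astype","crop.astype")
s=s.replace(".073,1.2)",".073,KK)").replace("def score","KK=.4\ndef score")
open('shaft.py','w').write(s)
E
python3 shaft.py "(322,142)" -128 sh2.png
```

```text
collar (np.float32(76.11202), array([ 0.52551684, -0.00184247]), 0.022)
cross 0.9050994655581948 0.5261 -0.0012 ang -116.6 yang 63.4
```

View pics/sh2.png

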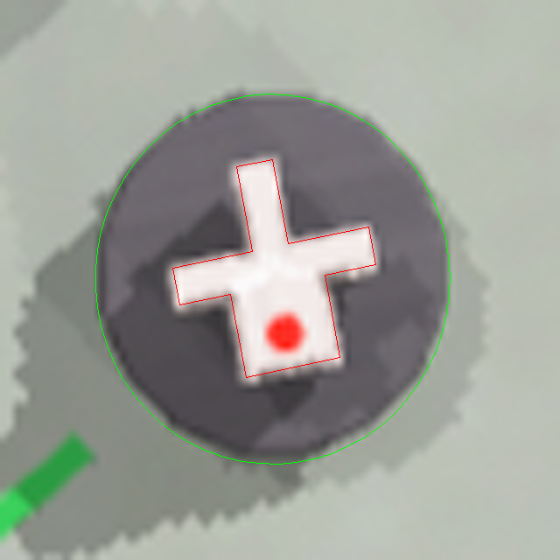

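The cross overlay fits tightly: axis (.526, −.0015), master rib at −116.6°, so the tool must turn to 63.4°. I'll turn, move closer and measure again.

```bash
python3 - <<'E'
from h import *
a=np.radians(63.4)
plan((.525-.07*np.cos(a),-.0023-.07*np.sin(a),.135),63.4)
E
```

```text
pos [ 0.4754 -0.0627  0.2001] yang 52.07 op 0.412 F [ 0.7 -0.4 -1.1] t 38.15 ->shift [0.0651 0.0095 0.0157] turn [-11.33  -0.    -0.  ]
```

play_rows:
  rows:
    - [[0.02, 0.005, 0.008, -5.7, 0, 0, 0.02], [0.045, 0.0095, 0.0157, -11.3, 0, 0, 0.02], [0.06, 0.0095, 0.0157, -11.3, 0, 0, 0.02], [0.065, 0.0095, 0.0157, -11.3, 0, 0, 0.02], [0.065, 0.0095, 0.0157, -11.3, 0, 0, 0.02], [0.065, 0.0095, 0.0157, -11.3, 0, 0, 0.02], [0.065, 0.0095, 0.0157, -11.3, 0, 0, 0.02]]

```text
time_s: 38.85
position: [0.4942, -0.0659, 0.136]
tcp_rot: [[0.002, 0.45, 0.893], [-0.001, 0.893, -0.45], [-1.0, 0.0, 0.002]]
force: [-0.1, -0.1, -1.2]
opening: 0.41
```

```bash
python3 - <<'E'
from h import *
c=save('wrist','w27.png')
print(proj(c,(.5257,-.0015,.073)))
plan((.525,-.0023,.1),63.4)
E
```

```text
[[316.31898374 146.92766559]]
pos [ 0.4941 -0.0659  0.136 ] yang 63.28 op 0.406 F [-0.  -1.5 -0.8] t 38.9 ->shift [ 0.036   0.0707 -0.0011] turn [-0.12  0.11 -0.01]
```

View pics/w27.png

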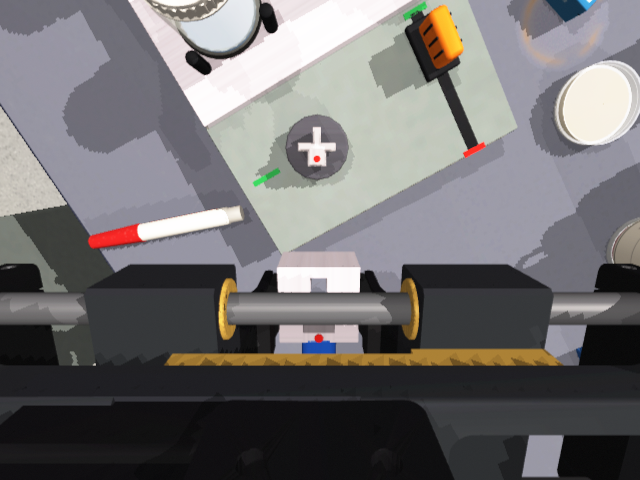

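```bash
python3 shaft.py "(316.5,148)" -116.6 sh3.png
python3 - <<'E'
from h import *
c=capture('wrist')
cv2.imwrite('pics/w27c.png',cv2.cvtColor(cv2.resize(c['pixels'][200:380,220:420],None,fx=3.3,fy=3.3,interpolation=cv2.INTER_CUBIC),cv2.COLOR_RGB2BGR))
E
python3 off.py .0215 "[267.3,342.4]"
```

```text
collar (np.float32(76.81401), array([ 0.5256744 , -0.00165054]), 0.022)
cross 0.8875169575314433 0.526 -0.001 ang -116.6 yang 63.4
267.3 [ 0.5027 -0.0493  0.1572] [-0.0215  0.0188  0.0004]
342.4 [ 0.4864 -0.0816  0.1572] [-0.0215 -0.0173  0.0004]
mid tool y [-0.0215  0.0007  0.0004]
```

View pics/sh3.png

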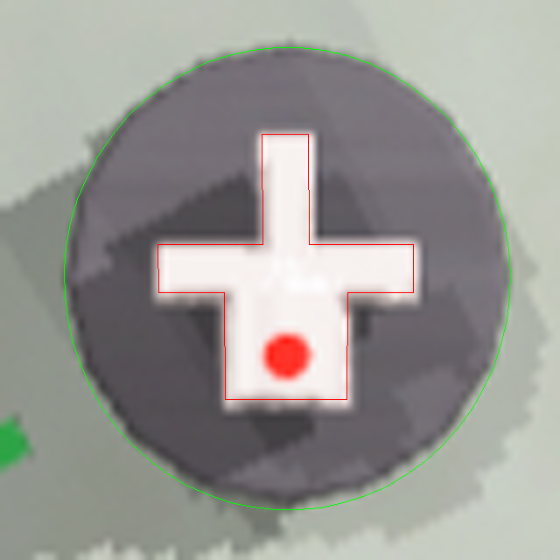

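View pics/w27c.png

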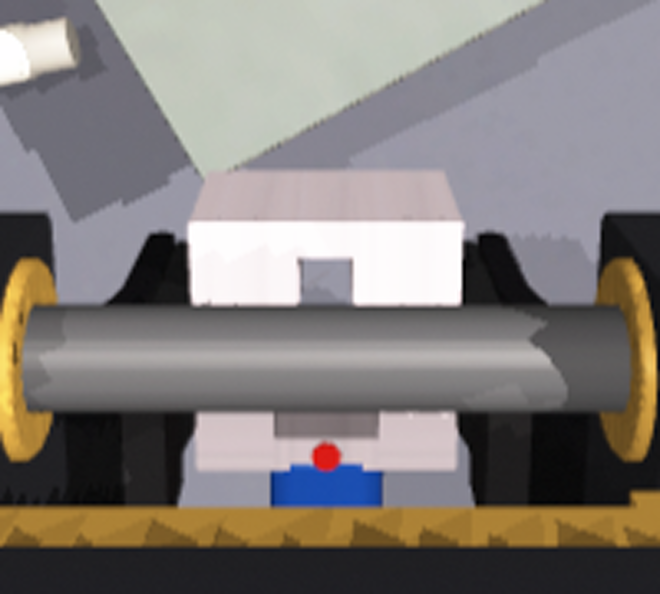

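```bash
python3 - <<'E'
from h import *
plan((.525,-.0019,.085),63.4)
E
```

```text
pos [ 0.4939 -0.0659  0.1357] yang 63.28 op 0.408 F [ 0.1  0.5 -1.8] t 39.05 ->shift [ 0.0507  0.0712 -0.0011] turn [-0.12  0.07 -0.01]
```

play_rows:
  rows:
    - [[0, 0.03, -0.0005, 0, 0, 0, 0.02], [0, 0.055, -0.001, -0.1, 0, 0, 0.02], [0.01, 0.07, -0.001, -0.1, 0, 0, 0.02], [0.03, 0.0712, -0.001, -0.1, 0, 0, 0.02], [0.045, 0.0712, -0.001, -0.1, 0, 0, 0.02], [0.0507, 0.0712, -0.001, -0.1, 0, 0, 0.02], [0.0507, 0.0712, -0.001, -0.1, 0, 0, 0.02], [0.0507, 0.0712, -0.001, -0.1, 0, 0, 0.02], [0.0507, 0.0712, -0.001, -0.1, 0, 0, 0.02]]

```text
time_s: 39.95
position: [0.5253, -0.0021, 0.085]
tcp_rot: [[0.001, 0.448, 0.894], [-0.0, 0.894, -0.448], [-1.0, 0.0, 0.001]]
force: [0.8, -0.8, -1.5]
opening: 0.416
```

```bash
python3 - <<'E'
from h import *
capture('wrist')
c=save('wrist','w28.png')
plan((.525,-.0019,.075),63.4)
E
```

```text
pos [ 0.5252 -0.002   0.0851] yang 63.37 op 0.412 F [ 0.2  0.7 -1. ] t 40.05 ->shift [ 0.0101 -0.     -0.0003] turn [-0.03  0.08 -0.02]
```

View pics/w28.png

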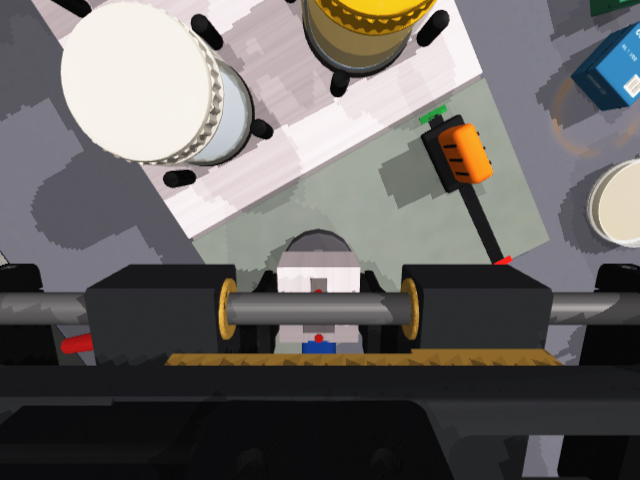

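The hub is straight above the collar, and the shaft's red dot shows through the hole at (319,292). Lowering gently.

play_rows:
  rows:
    - [[0.003, 0, 0, 0, 0, 0, 0.02], [0.005, 0, 0, 0, 0, 0, 0.02], [0.007, 0, 0, 0, 0, 0, 0.02], [0.009, 0, 0, 0, 0, 0, 0.02], [0.011, 0, 0, 0, 0, 0, 0.02], [0.013, 0, 0, 0, 0, 0, 0.02]]

```text
time_s: 40.65
position: [0.5247, -0.0017, 0.0711]
tcp_rot: [[-0.0, 0.448, 0.894], [0.0, 0.894, -0.448], [-1.0, -0.0, -0.0]]
force: [0.9, 0.2, -1.0]
opening: 0.416
```

The hub is over the shaft top with no resistance, so I continue down to the collar.

play_rows:
  rows:
    - [[0.003, 0, 0, 0, 0, 0, 0.02], [0.006, 0, 0, 0, 0, 0, 0.02], [0.008, 0, 0, 0, 0, 0, 0.02], [0.01, 0, 0, 0, 0, 0, 0.02], [0.0115, 0, 0, 0, 0, 0, 0.02], [0.0125, 0, 0, 0, 0, 0, 0.02], [0.0128, 0, 0, 0, 0, 0, 0.02]]

```text
time_s: 41.35
position: [0.5247, -0.0018, 0.0585]
tcp_rot: [[-0.0, 0.448, 0.894], [0.0, 0.894, -0.448], [-1.0, -0.0, -0.0]]
force: [-0.1, -0.2, -0.8]
opening: 0.412
```

play_rows:
  rows:
    - [[0.001, 0, 0, 0, 0, 0, 0.02], [0.002, 0, 0, 0, 0, 0, 0.02], [0.002, 0, 0, 0, 0, 0, 0.02]]

```text
time_s: 41.65
position: [0.5247, -0.0017, 0.0584]
tcp_rot: [[0.001, 0.448, 0.894], [-0.0, 0.894, -0.448], [-1.0, 0.0, 0.001]]
force: [-3.0, -0.5, 12.9]
opening: 0.411
```

play_rows:
  rows:
    - [[0, 0, 0, 0, 0, 0, 0.03], [-0.001, 0, 0, 0, 0, 0, 0.05], [-0.001, 0, 0, 0, 0, 0, 0.06], [-0.02, 0, 0, 0, 0, 0, 0.06], [-0.05, 0, 0, 0, 0, 0, 0.06], [-0.08, -0.02, 0, 0, 0, 0, 0.06], [-0.1, -0.05, 0, 0, 0, 0, 0.06], [-0.1, -0.07, 0, 0, 0, 0, 0.06], [-0.1, -0.07, 0, 0, 0, 0, 0.06], [-0.1, -0.07, 0, 0, 0, 0, 0.06]]

```text
time_s: 42.65
position: [0.4933, -0.0643, 0.1564]
tcp_rot: [[-0.0, 0.449, 0.893], [0.001, 0.893, -0.449], [-1.0, 0.0, -0.0]]
force: [0.4, 1.1, 0.0]
opening: 0.693
```

```bash
python3 - <<'E'
from h import *
c=save('wrist','w29.png');d=save('scene','s29.png')
cv2.imwrite('pics/s29c.png',cv2.resize(cv2.cvtColor(d['pixels'][180:380,180:420],cv2.COLOR_RGB2BGR),None,fx=3,fy=3,interpolation=cv2.INTER_CUBIC))
plan((.525,-.0019,.06),63.4)
E
```

```text
pos [ 0.4934 -0.0637  0.1561] yang 63.4 op 0.688 F [-0.1  0.5  0.5] t 42.75 ->shift [0.0961 0.0694 0.0007] turn [ 0.   -0.06 -0.01]
```

View pics/w29.png

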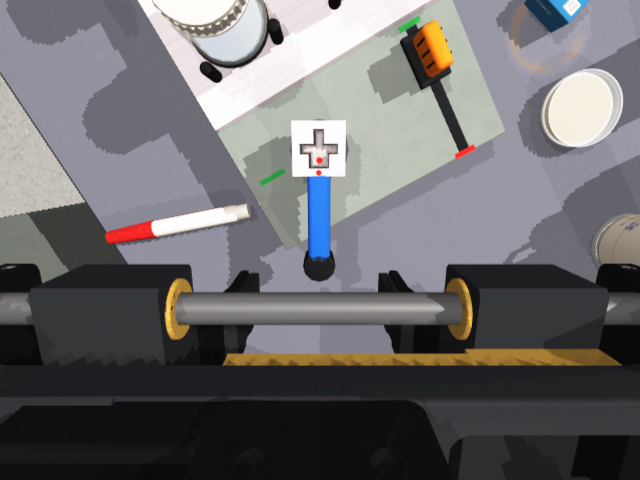

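View pics/s29c.png

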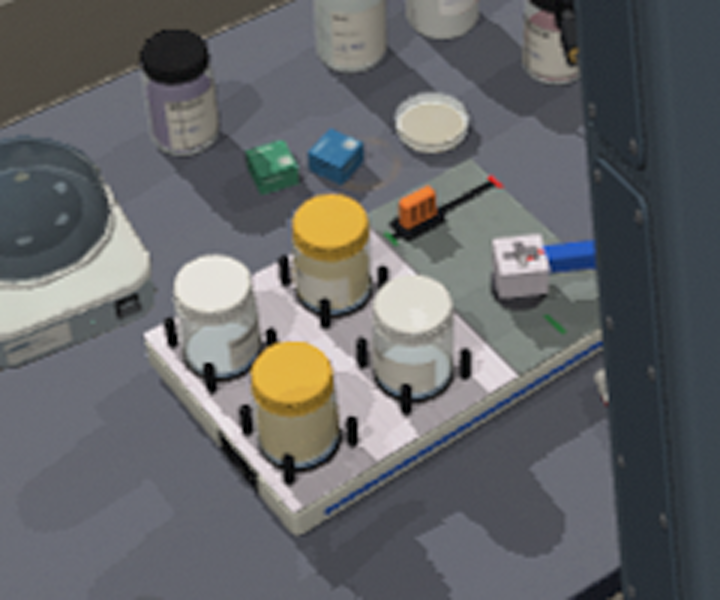

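The arm is fully home: contact came at TCP height .0584, which puts the hub underside at .054, and its red dots line up with the shaft's. All four cups are upright among their posts and the lock is at green. I regrip the hub to swing it.

play_rows:
  rows:
    - [[0.02, 0.03, 0, 0, 0, 0, 0.06], [0.035, 0.055, 0, 0, 0, 0, 0.06], [0.05, 0.069, 0.0005, 0, 0, 0, 0.06], [0.075, 0.0694, 0.0005, 0, 0, 0, 0.06], [0.09, 0.0694, 0.0005, 0, 0, 0, 0.06], [0.0955, 0.0694, 0.0005, 0, 0, 0, 0.06], [0.0955, 0.0694, 0.0005, 0, 0, 0, 0.04], [0.0955, 0.0694, 0.0005, 0, 0, 0, 0.02], [0.0955, 0.0694, 0.0005, 0, 0, 0, 0.02], [0.0955, 0.0694, 0.0005, 0, 0, 0, 0.02]]

```text
time_s: 43.75
position: [0.5254, -0.0026, 0.0619]
tcp_rot: [[0.001, 0.448, 0.894], [-0.0, 0.894, -0.448], [-1.0, 0.0, 0.001]]
force: [-0.2, -0.3, 1.8]
opening: 0.415
```

```bash
python3 - <<'E'
from h import *
s=read_state();print(np.round(s['joint_positions'],1),np.round(s['moment'],2))
plan((.525,-.0019,.06),6.3)
E
```

```text
[-12.5  37.1 103.8   0.   39.   14.1] [-0.04 -0.11  0.07]
pos [ 0.5254 -0.0026  0.0619] yang 63.37 op 0.415 F [-0.2 -0.3  1.8] t 43.75 ->shift [ 0.0019  0.0005 -0.0007] turn [57.07  0.06 -0.06]
```

play_rows:
  rows:
    - [[0, 0, 0, 5, 0, 0, 0.02], [0, 0, 0, 11, 0, 0, 0.02], [0, 0, 0, 17, 0, 0, 0.02], [0, 0, 0, 23, 0, 0, 0.02], [0, 0, 0, 29, 0, 0, 0.02], [0, 0, 0, 35, 0, 0, 0.02], [0, 0, 0, 41, 0, 0, 0.02], [0, 0, 0, 46, 0, 0, 0.02], [0, 0, 0, 50, 0, 0, 0.02], [0, 0, 0, 54, 0, 0, 0.02]]

```text
time_s: 44.75
position: [0.5239, -0.0009, 0.0619]
tcp_rot: [[-0.001, 0.987, 0.16], [0.002, 0.16, -0.987], [-1.0, -0.001, -0.003]]
force: [-1.0, 6.6, 3.3]
opening: 0.411
```

play_rows:
  rows:
    - [[0, 0, 0, 2, 0, 0, 0.02], [0, 0, 0, 4, 0, 0, 0.02], [0, 0, 0, 6, 0, 0, 0.02], [0, 0, 0, 8, 0, 0, 0.02], [0, 0, 0, 9.5, 0, 0, 0.02], [0, 0, 0, 9.5, 0, 0, 0.02], [0, 0, 0, 9.5, 0, 0, 0.02]]

```text
time_s: 45.45
position: [0.5239, -0.0007, 0.0619]
tcp_rot: [[-0.001, 1.0, -0.003], [0.003, -0.003, -1.0], [-1.0, -0.001, -0.003]]
force: [-1.0, 6.9, 3.4]
opening: 0.414
```

```bash
python3 - <<'E'
from h import *
s=read_state();print(np.round(s['moment'],2));c=save('wrist','w30.png')
plan((.525,-.0019,.06),6.3)
E
```

```text
[1.23 0.2  0.09]
pos [ 0.5239 -0.0007  0.0619] yang -0.17 op 0.414 F [-0.4  6.9  3.2] t 45.5 ->shift [0.0019 0.0011 0.0012] turn [-6.47 -0.16  0.07]
```

View pics/w30.png

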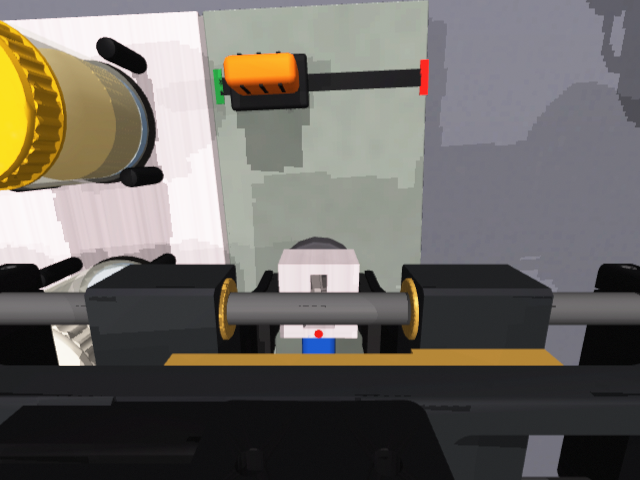

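play_rows:
  rows:
    - [[0, 0, 0, 2, 0, 0, 0.02], [0, 0, 0, 4, 0, 0, 0.02], [0, 0, 0, 4, 0, 0, 0.02], [0, 0, 0, 4, 0, 0, 0.02]]

```text
time_s: 45.9
position: [0.5235, -0.0005, 0.0619]
tcp_rot: [[-0.002, 0.998, -0.068], [0.002, -0.068, -0.998], [-1.0, -0.002, -0.002]]
force: [-0.8, 7.8, 4.1]
opening: 0.411
```

```bash
python3 - <<'E'
from h import *
s=read_state();print(np.round(s['moment'],2),np.round(s['tau'],2));c=save('wrist','w31.png')
plan((.525,-.0019,.06),6.3)
E
```

```text
[1.33 0.29 0.94] [ -5.03 -38.75 -10.19  -0.6   -0.96   0.95]
pos [ 5.234e-01 -5.000e-04  6.190e-02] yang -3.9 op 0.41 F [-1.9  7.5  4.8] t 45.95 ->shift [0.0019 0.0016 0.0013] turn [-10.2   -0.11   0.13]
```

A torque of 0.94 N·m shows the shaft is at its end stop. Releasing, backing off and checking.

play_rows:
  rows:
    - [[0, 0, 0, -2, 0, 0, 0.02], [0, 0, 0, -4, 0, 0, 0.03], [0, 0, 0, -4, 0, 0, 0.05], [0, 0, 0, -4, 0, 0, 0.06], [-0.02, 0, 0, -4, 0, 0, 0.06], [-0.05, 0, 0, -4, 0, 0, 0.06], [-0.09, -0.02, 0, -4, 0, 0, 0.06], [-0.12, -0.05, 0, -4, 0, 0, 0.06], [-0.14, -0.08, 0, -4, 0, 0, 0.06], [-0.14, -0.08, 0, -4, 0, 0, 0.06], [-0.14, -0.08, 0, -4, 0, 0, 0.06]]

```text
time_s: 47.05
position: [0.4458, 0.0027, 0.2019]
tcp_rot: [[0.003, 1.0, -0.003], [-0.001, -0.003, -1.0], [-1.0, 0.003, 0.001]]
force: [0.5, 0.1, -1.1]
opening: 0.688
```

```bash
python3 - <<'E'
from h import *
capture('wrist');c=save('wrist','w32.png')
plan((.525,-.0019,.06),6.3)
hsv=cv2.cvtColor(c['pixels'],cv2.COLOR_RGB2HSV);mm=cv2.inRange(hsv,np.array((100,120,60)),np.array((125,255,255)))
for b,st in blobs(c['pixels'],(100,120,60),(125,255,255),150,(250,80,160,190)):
    print(b,st)
    rows=[st[1]+12,st[1]+st[3]-15];P=[]
    for y in rows:
        xs=np.where(mm[y,st[0]:st[0]+st[2]])[0]+st[0];P.append(ray(c,(xs.mean(),y),.079))
    d=P[1]-P[0];a=np.degrees(np.arctan2(d[1],d[0]));print('bar ang',a,'arm turn rad',np.radians((-87.8-a)%360))
E
```

```text
pos [0.4463 0.0028 0.2009] yang -0.15 op 0.689 F [ 0.2 -0.8 -0.5] t 47.15 ->shift [0.141  0.0785 0.0044] turn [-6.45  0.02 -0.07]
[323.00072939 199.28227571] [ 313  164   20   74 1371]
bar ang -178.78376887174406 arm turn rad 1.5879663326854603
```

View pics/w32.png

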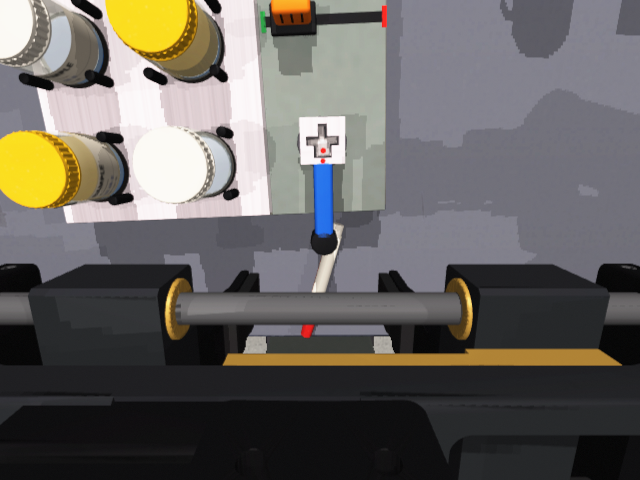

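The arm points to the front over the green tick at 1.59 rad, so the shaft is at least 1.49 even with full play. One last view with the robot further clear.

play_rows:
  rows:
    - [[-0.04, -0.01, 0.03, 0, 0, 0, 0.06], [-0.08, -0.01, 0.07, 0, 0, 0, 0.06], [-0.1, -0.01, 0.12, 0, 0, 0, 0.06], [-0.1, -0.01, 0.17, 0, 0, 0, 0.06], [-0.1, -0.01, 0.22, 0, 0, 0, 0.06], [-0.1, -0.01, 0.26, 0, 0, 0, 0.06], [-0.1, -0.01, 0.26, 0, 0, 0, 0.06], [-0.1, -0.01, 0.26, 0, 0, 0, 0.06]]

```text
time_s: 47.95
position: [0.4347, -0.2583, 0.2996]
tcp_rot: [[-0.002, 1.0, -0.005], [0.002, -0.005, -1.0], [-1.0, -0.002, -0.002]]
force: [-0.5, 1.1, -0.4]
opening: 0.688
```

```bash
python3 - <<'E'
from h import *
d=save('scene','s33.png');c=save('top','t33.png')
N=square(np.array([[.6037,.2128],[.6074,.113],[.5075,.109],[.5034,.209]]))[1]
NT=np.array([[.6004,.2139],[.6043,.114],[.5045,.110],[.5006,.210]])
for n in NT:
    b=fitcirc(c,n,.115,.026,False);print(b[0],b[1].round(4),'vs nest (top cam)',n,'off mm',((b[1]-n)*1000).round(1))
f=lambda i,x,y,w,h,k:cv2.resize(cv2.cvtColor(i['pixels'][y:y+h,x:x+w],cv2.COLOR_RGB2BGR),None,fx=k,fy=k,interpolation=cv2.INTER_CUBIC)
cv2.imwrite('pics/t33c.png',f(c,200,140,200,150,4));cv2.imwrite('pics/s33c.png',f(d,200,180,220,200,3))
E
```

```text
33.24671 [0.5999 0.2149] vs nest (top cam) [0.6004 0.2139] off mm [-0.5  1. ]
39.918236 [0.6043 0.114 ] vs nest (top cam) [0.6043 0.114 ] off mm [0. 0.]
38.243496 [0.5045 0.109 ] vs nest (top cam) [0.5045 0.11  ] off mm [ 0. -1.]
38.623966 [0.5016 0.2105] vs nest (top cam) [0.5006 0.21  ] off mm [1.  0.5]
```

View pics/t33c.png

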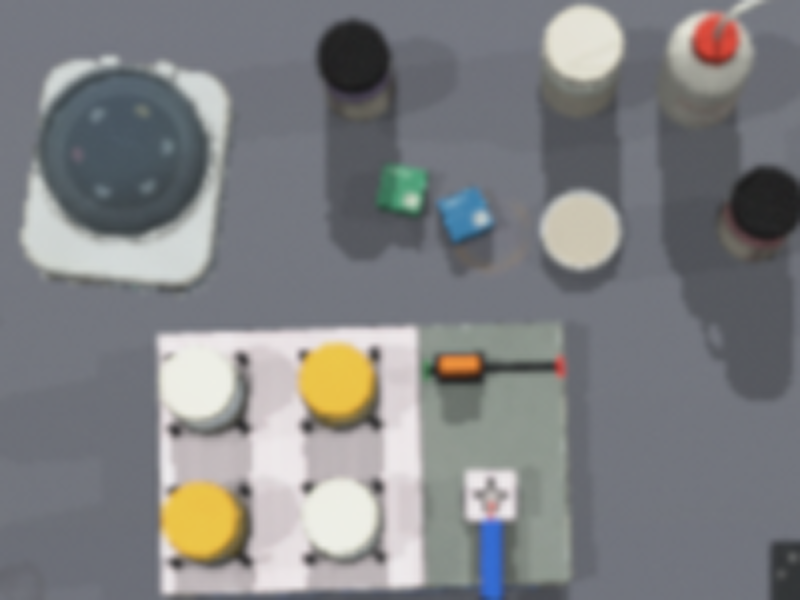

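View pics/s33c.png

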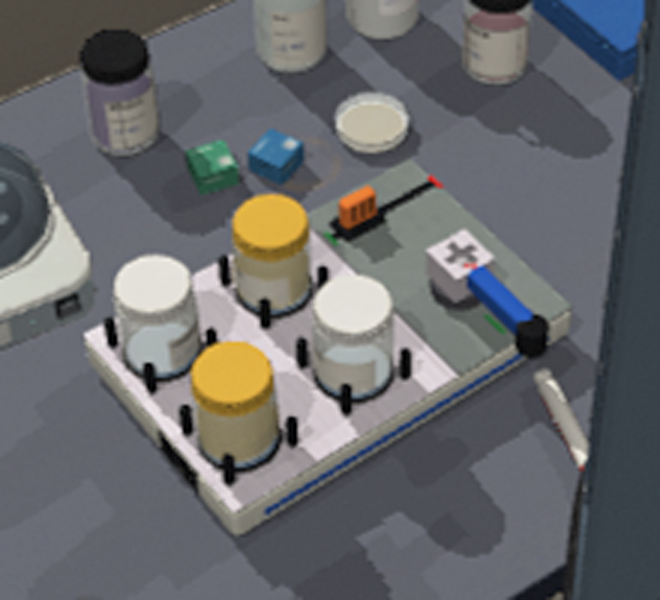

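Every check agrees: cups within about 1 mm of their place centres, lock at green, arm at the front, robot clear. Handing in.

```bash
python3 -c "
from rig import *
print(hand_in())"
```

```text
the job is handed in; nothing more can be done
None
```

I finished the whole job in order and handed it in at about 48 s; the hand-in gives no verdict.

- **Lock:** I pushed it to its end stop at the green mark. The reaction was about 15 N, and the last pictures still show it there.
- **Cups:** All four stand upright in places of their own, about 1 mm from the centres in the top camera. One yellow cup had been knocked aside partway through, so I found it again before gripping it.
- **Selector arm:** It went onto the shaft without resistance until it touched the collar at 13 N, with the hub's underside about 54 mm above the worktop.
- **Swing:** I turned it clockwise until the torque rose to about 0.94 N·m at the stop, then released it. The bar reads 1.59 rad, so even with full play the shaft is about 1.49 rad, beyond the 1.42 needed. I did not measure the shaft itself after the swing.
- **Bystanders:** The black-lidded jar, petri dish and small blue box look unmoved in the last pictures. The timer and the cup behind the blue slide box are outside the final crops I viewed; the robot never worked near either.
- **Disagreements:** The scene and top cameras differed by about 6 mm in x on the cup places, and the wrist camera agreed with their mean to 1 mm. I did not re-measure the hub's height after the swing, but the pictures show it still down on the collar.

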